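# Pile the tins in layers with slip cards

## Task

Pile all the small square tins neatly on the little wooden board: two tins side by side along the board, a card laid squarely over the pair, two more tins side by side on it, then the second card squarely over those, and any tins left over in line on top. The cards are too thin to pick up off the worktop, so slide each one out over the worktop's front edge and take hold of it there. Leave the other things where they are.

Things in the scene. Friction and masses are not known exactly. Their poses are not given: they have to be found in the camera images.
- board: low wooden board with paler end strips, fixed on the worktop, 140 x 62 x 10 mm; origin: centre of its underside, x along the 140 mm, y along the 62 mm, z up; the pile stands on its top, z = 10 mm, and the two tins of a layer lie one behind the other along its x
- tin_a: small closed square tin with a slip lid, bare metal, 50 x 50 x 30 mm, 0.08 to 0.17 kg, stands lid up on the worktop; all tins are alike; origin: centre of its underside, z up, x and y square to its sides. It stands in the group at the left, beyond the telephone
- tin_b: small closed square tin with a slip lid, bare metal, 50 x 50 x 30 mm, 0.08 to 0.17 kg, stands lid up on the worktop; all tins are alike; origin: centre of its underside, z up, x and y square to its sides. It stands in the group at the left, beyond the telephone
- tin_c: small closed square tin with a slip lid, bare metal, 50 x 50 x 30 mm, 0.08 to 0.17 kg, stands lid up on the worktop; all tins are alike; origin: centre of its underside, z up, x and y square to its sides. It stands in the group at the left, beyond the telephone
- tin_d: small closed square tin with a slip lid, bare metal, 50 x 50 x 30 mm, 0.08 to 0.17 kg, stands lid up on the worktop; all tins are alike; origin: centre of its underside, z up, x and y square to its sides. It stands in the group at the left, beyond the telephone (may be absent)
- tin_e: small closed square tin with a slip lid, bare metal, 50 x 50 x 30 mm, 0.08 to 0.17 kg, stands lid up on the worktop; all tins are alike; origin: centre of its underside, z up, x and y square to its sides. It stands behind the cards, right of the telephone (may be absent; at least one of tin_d, tin_e, tin_f is there)
- tin_f: small closed square tin with a slip lid, bare metal, 50 x 50 x 30 mm, 0.08 to 0.17 kg, stands lid up on the worktop; all tins are alike; origin: centre of its underside, z up, x and y square to its sides. It stands behind the cards, right of the telephone (may be absent; at least one of tin_d, tin_e, tin_f is there)
- card_a: stiff flat slip card, plain brown cardboard, 130 x 54 x 3 mm, 0.03 kg, lying flat on the worktop near its front edge; both cards are alike; origin: centre of its underside, x along the 130 mm, y along the 54 mm, z up. Flat on the worktop it offers the fingertips nothing to grip; pressed on from above with the closed fingertips (5 to 25 N) it slides along with them over the worktop
- card_b: stiff flat slip card, plain brown cardboard, 130 x 54 x 3 mm, 0.03 kg, lying flat on the worktop near its front edge; both cards are alike; origin: centre of its underside, x along the 130 mm, y along the 54 mm, z up. Flat on the worktop it offers the fingertips nothing to grip; pressed on from above with the closed fingertips (5 to 25 N) it slides along with them over the worktop
- edge (a point): a point on the top of the worktop's straight front edge, the one that runs slantwise past the robot's right; its y axis runs along the edge (to the robot's left), its x axis points inward over the worktop (worktop where x > 0, open air where x < 0, down to 30 mm below the top at least), z up. The edge is straight for 0.3 m either side of this point. The worktop is at z = 0
- desk_phone: bystander: black desk telephone, fixed; origin: centre of its underside, x towards its back; base from -94 to 86 mm in x and -111 to 100 mm in y, up to 72 mm high, its handset lying along x at y = +70 mm with its top 85 mm above the worktop, its upright display at the back up to 166 mm high; carry things over it at 0.2 m
- remote: bystander: black remote control lying at the right end, 192 x 48 x 19 mm; origin: centre of its underside
- paprika_jar: bystander: spice jar with a white lid standing behind the left group of tins, 47 mm across, 98 mm high; origin: centre of its underside. A wall with a door-like trim rises just behind it, so swing in to the left group of tins from the robot's side, not from the far left

How it is judged:
At the end, for the whole second after the job is handed in: All tins present at rest on the board, in layers of two (18 to 38 mm either side of its middle; top layer within 38 mm), a card on each lower layer; off its centre line under 10 mm, cards off its middle under 12 mm, square within 0.14 rad (cards 0.12), heights within 1.5 mm (y of tin_a in the frame of board between -0.01 and 0.01 m and ((z of tin_a in the frame of board between 0.0085 and 0.0115 m and x of tin_a in the frame of board between 0.018 and 0.038 m) or (z of tin_a in the frame of board between 0.0085 and 0.0115 m and x of tin_a in the frame of board between -0.038 and -0.018 m) or (z of tin_a in the frame of board between 0.0415 and 0.0445 m and x of tin_a in the frame of board between 0.018 and 0.038 m) or (z of tin_a in the frame of board between 0.0415 and 0.0445 m and x of tin_a in the frame of board between -0.038 and -0.018 m) or (z of tin_a in the frame of board between 0.0742 and 0.0778 m and x of tin_a in the frame of board between -0.038 and 0.038 m)) and (angle between the x axis of tin_a and the x axis of board, either way round below 0.14 rad or angle between the x axis of tin_a and the y axis of board, either way round below 0.14 rad) and angle between each of tin_a, tin_b, tin_c, tin_d, tin_e, tin_f's own z axis and vertical below 0.08 rad and linear speed of each of tin_a, tin_b, tin_c, tin_d, tin_e, tin_f, card_a, card_b below 0.02 m/s and y of tin_b in the frame of board between -0.01 and 0.01 m and ((z of tin_b in the frame of board between 0.0085 and 0.0115 m and x of tin_b in the frame of board between 0.018 and 0.038 m) or (z of tin_b in the frame of board between 0.0085 and 0.0115 m and x of tin_b in the frame of board between -0.038 and -0.018 m) or (z of tin_b in the frame of board between 0.0415 and 0.0445 m and x of tin_b in the frame of board between 0.018 and 0.038 m) or (z of tin_b in the frame of board between 0.0415 and 0.0445 m and x of tin_b in the frame of board between -0.038 and -0.018 m) or (z of tin_b in the frame of board between 0.0742 and 0.0778 m and x of tin_b in the frame of board between -0.038 and 0.038 m)) and (angle between the x axis of tin_b and the x axis of board, either way round below 0.14 rad or angle between the x axis of tin_b and the y axis of board, either way round below 0.14 rad) and y of tin_c in the frame of board between -0.01 and 0.01 m and ((z of tin_c in the frame of board between 0.0085 and 0.0115 m and x of tin_c in the frame of board between 0.018 and 0.038 m) or (z of tin_c in the frame of board between 0.0085 and 0.0115 m and x of tin_c in the frame of board between -0.038 and -0.018 m) or (z of tin_c in the frame of board between 0.0415 and 0.0445 m and x of tin_c in the frame of board between 0.018 and 0.038 m) or (z of tin_c in the frame of board between 0.0415 and 0.0445 m and x of tin_c in the frame of board between -0.038 and -0.018 m) or (z of tin_c in the frame of board between 0.0742 and 0.0778 m and x of tin_c in the frame of board between -0.038 and 0.038 m)) and (angle between the x axis of tin_c and the x axis of board, either way round below 0.14 rad or angle between the x axis of tin_c and the y axis of board, either way round below 0.14 rad) and y of tin_d in the frame of board between -0.01 and 0.01 m and ((z of tin_d in the frame of board between 0.0085 and 0.0115 m and x of tin_d in the frame of board between 0.018 and 0.038 m) or (z of tin_d in the frame of board between 0.0085 and 0.0115 m and x of tin_d in the frame of board between -0.038 and -0.018 m) or (z of tin_d in the frame of board between 0.0415 and 0.0445 m and x of tin_d in the frame of board between 0.018 and 0.038 m) or (z of tin_d in the frame of board between 0.0415 and 0.0445 m and x of tin_d in the frame of board between -0.038 and -0.018 m) or (z of tin_d in the frame of board between 0.0742 and 0.0778 m and x of tin_d in the frame of board between -0.038 and 0.038 m)) and (angle between the x axis of tin_d and the x axis of board, either way round below 0.14 rad or angle between the x axis of tin_d and the y axis of board, either way round below 0.14 rad) and y of tin_e in the frame of board between -0.01 and 0.01 m and ((z of tin_e in the frame of board between 0.0085 and 0.0115 m and x of tin_e in the frame of board between 0.018 and 0.038 m) or (z of tin_e in the frame of board between 0.0085 and 0.0115 m and x of tin_e in the frame of board between -0.038 and -0.018 m) or (z of tin_e in the frame of board between 0.0415 and 0.0445 m and x of tin_e in the frame of board between 0.018 and 0.038 m) or (z of tin_e in the frame of board between 0.0415 and 0.0445 m and x of tin_e in the frame of board between -0.038 and -0.018 m) or (z of tin_e in the frame of board between 0.0742 and 0.0778 m and x of tin_e in the frame of board between -0.038 and 0.038 m)) and (angle between the x axis of tin_e and the x axis of board, either way round below 0.14 rad or angle between the x axis of tin_e and the y axis of board, either way round below 0.14 rad) and y of tin_f in the frame of board between -0.01 and 0.01 m and ((z of tin_f in the frame of board between 0.0085 and 0.0115 m and x of tin_f in the frame of board between 0.018 and 0.038 m) or (z of tin_f in the frame of board between 0.0085 and 0.0115 m and x of tin_f in the frame of board between -0.038 and -0.018 m) or (z of tin_f in the frame of board between 0.0415 and 0.0445 m and x of tin_f in the frame of board between 0.018 and 0.038 m) or (z of tin_f in the frame of board between 0.0415 and 0.0445 m and x of tin_f in the frame of board between -0.038 and -0.018 m) or (z of tin_f in the frame of board between 0.0742 and 0.0778 m and x of tin_f in the frame of board between -0.038 and 0.038 m)) and (angle between the x axis of tin_f and the x axis of board, either way round below 0.14 rad or angle between the x axis of tin_f and the y axis of board, either way round below 0.14 rad) and x of card_a in the frame of board between -0.012 and 0.012 m and y of card_a in the frame of board between -0.01 and 0.01 m and (z of card_a in the frame of board between 0.0385 and 0.0415 m or z of card_a in the frame of board between 0.0715 and 0.0745 m) and angle between the x axis of each of card_a, card_b and the x axis of board, either way round below 0.12 rad and angle between each of card_a, card_b's own z axis and vertical below 0.05 rad and x of card_b in the frame of board between -0.012 and 0.012 m and y of card_b in the frame of board between -0.01 and 0.01 m and (z of card_b in the frame of board between 0.0385 and 0.0415 m or z of card_b in the frame of board between 0.0715 and 0.0745 m)); the robot touches nothing.
It fails at once if card_a picked up off the flat worktop instead of past its front edge (contact force between the fingers and card_a above 0.5 N and height (world z) of card_a between 0.007 and 0.03 m and x of card_a in the frame of edge above 0.055 m and horizontal distance between card_a and board above 0.11 m).
It fails at once if card_b picked up off the flat worktop instead of past its front edge (contact force between the fingers and card_b above 0.5 N and height (world z) of card_b between 0.007 and 0.03 m and x of card_b in the frame of edge above 0.055 m and horizontal distance between card_b and board above 0.11 m).
It fails at once if the remote pushed out of its place by more than 3 cm (distance of remote from where it was at the start of the episode above 0.03 m).
It fails at once if the paprika_jar pushed out of its place by more than 3 cm (distance of paprika_jar from where it was at the start of the episode above 0.03 m).
Of tin_d, tin_e, tin_f only 1 to 3 are there at a start; the rules pass over those that are not, and their reading is None.
At some moment in a run one of tin_e, tin_f may be knocked a few centimetres aside while the robot is not near it.
It also fails if it takes over 210 s, if anything falls off the work surface, if the arm or the gripper's body presses on something with over 40 N, if the wrist force passes 120 N, or if a joint passes its speed limit or range.

## Robot

A 7-joint arm with a two-finger parallel gripper is mounted at the origin on a cart in front of the work surface, level with it; the furniture and walls round the work are solid. World frame = base frame: x ahead of the robot, y to its left, z up, the work surface at z = 0. Lengths are in m, angles in rad, forces in N, time in s.
With the tool pointing down it reaches from about 0.425 to 0.875 m from the base axis. Payload 4.7 kg.
Tool frame: the origin (TCP) lies on the centre line of the jaws, within the pads' length; the fingertips stand 22 mm ahead of it and the grasp point (between the pads) lies 3 mm ahead of it; y points along the fingers, x is the direction in which the jaws open and shut, and the axes are right-handed (so a half turn about y gives the same grasp; the last joint's range is limited). The gripper opens to 87 mm and grips with 3 to 60 N. Pads are 19 mm wide; open, the fingers measure 117 mm over their backs; the gripper's body (75 mm by 190 mm) begins 51 mm behind the grasp point.
Start: joints at [1.347, 0.321, -0.07, 1.45, 0.023, 1.371, -0.057], TCP at [0.153, -0.632, 0.222] pointing down, gripper open.
Joint ranges: [-2.86, 2.86], [-0.3, 2.09], [-1.38, 1.24], [0.06, 2.45], [-1.56, 4.7], [0.09, 2.05], [-2.69, 2.69]. Speed limits (rad/s): [2.57, 2.57, 3.14, 3.14, 3.14, 3.14, 3.14].

## Interface

Orientations are given as a unit quaternion [x, y, z, w].
In Python, from station import bot, viewer gives the robot as it stands.
- The arm moves only by the tool carry_out, never from a script. Its argument "moves" is a list of rows, each a list of 5 numbers: the opening, from 0 (shut) to 1 (fully open), then the shift along the tool's x, y, z in cm, then the turn about the tool's y in degrees. In form: [[fingers, x, y, z, spin], ...]. A call has 1 to 12 rows; each row shifts and turns the commanded pose from where the row before left it, along the tool's axes as they then stand; what a row does not reach is not made up. A row lasts 1/12 s, in which the tool goes at most 41.7 mm and 7.16 degrees, less where a joint would pass 70% of its speed; a pose out of reach is approached as far as the arm can. A call with a gripper value outside its range is refused whole. The fingers move at their own pace and stop on an object; the grip force is fixed at half the most. Time passes only in rows, so rows that do not move let the fingers close. It gives the time, the measured TCP pose, the force and the opening at its end, in the units of the state.
- bot.read_state(): the state, without advancing time (a new reading comes with each control period).
- viewer.read_camera(name): name is "scene" or "side" or "wrist"; returns the picture (420x560x3 uint8, blue, green, red); there is no depth.
- viewer.camera_params(name): a dict with "intrinsics" (3x3 intrinsics, pixels), "rvec" (rotation vector, rad) and "tvec" (3), from world to camera coordinates, as OpenCV has them; the wrist camera has in their place "mount" (4x4, takes a point from camera to tool coordinates, whose origin is the TCP and whose axes are the tool frame's). Camera axes: x right, y down, z forward; pixel columns grow to the right and rows downward; lengths in m; the calibration is good to about 2 mm. The wrist camera is an equidistant fisheye: a pixel r from the principal point sees the ray r / f radians off the axis. A picture is of the moment at which its call begins: read the wrist's pose just before it. camera_params takes no time and is no camera call.
- bot.hand_in(): hands the job in, once; it reports no verdict.
Trained networks look in the newest picture that a camera, given by its name, has taken for a name from the list of things; names that differ only in an ending like _2 or _b are one class to them, and where a whole thing is asked for, a point or a joint stands for the part that bears it (a point fixed in the world has none). Each returns a list of dicts, best first, with "confidence" (0 to 1); they miss things now and then, are a little off and sometimes report something else, mostly with a low value. They report only what shows in the picture. A call takes as long as a camera call.
- viewer.find_in(camera, target): "location" ([x, y, z] in m, in the coordinates of the camera as it stood for that picture, good to about 4 mm: the middle of the surface that is visible of it).
- viewer.cut_out(camera, target): "mask" (420x560 bool, what is visible of it).
- viewer.mark_of(camera, target): "location" ([x, y, z] in m, in the coordinates of the camera as it stood for that picture, good to about 4 mm: a listed point, or the origin of a listed thing).
The state is a dict: "time": time; "qpos": joint angles; "joint_vel": joint speeds; "effort": joint torques, N m; "tool_pos": TCP position; "ee_rot": TCP orientation; "force": force on the tool from outside, world axes, zero at the start; "moment": the same for the moment, N m; "width": finger opening in m.
Only numpy, scipy, OpenCV 4.12 (cv2) and the standard library are available. Lean on these libraries where they do the work, as an engineer would, in place of code of your own. Each camera call takes 0.05 s, during which the arm holds its last target. There are 200 camera calls.

## Working session

There is one attempt and no reset: what is moved stays moved. The work goes in short steps, Python scripts to look and compute and a tool call to move; the robot and the scene stay as the last step left them, time stands still between calls to the robot, and variables do not carry over. Pictures are saved under pics/ and viewed, on a budget of 14 in all, crops included, one or two more only if the job needs it, and the job is handed in when it is done.

Besides the shell and the picture viewer there is one more tool, called after ">>>" in YAML: its name, and indented under it one key for each argument. carry_out: Moves the arm, as the interface text tells. Its arguments: {"type":"object","properties":{"moves":{"type":"array"}},"required":["moves"]}

```bash
ls; mkdir -p pics; cat > h.py <<'E'
import numpy as np, cv2
from scipy.spatial.transform import Rotation as R
from station import bot, viewer
def cam(name):
    p=viewer.camera_params(name)
    if 'mount' in p:
        s=bot.read_state(); T=np.eye(4); T[:3,:3]=R.from_quat(s['ee_rot']).as_matrix(); T[:3,3]=s['tool_pos']
        return T@np.array(p['mount']), np.array(p['intrinsics']),p
    Rm=cv2.Rodrigues(np.array(p['rvec'],float))[0]; t=np.array(p['tvec'],float).reshape(3)
    T=np.eye(4); T[:3,:3]=Rm.T; T[:3,3]=-Rm.T@t
    return T,np.array(p['intrinsics']),p
def px2w(name,uv,z=0.,C=None):
    T,K,p=C or cam(name); uv=np.atleast_2d(np.array(uv,float)); out=[]
    x=(uv[:,0]-K[0,2])/K[0,0]; y=(uv[:,1]-K[1,2])/K[1,1]
    if 'mount' in p:
        r=np.hypot(x,y)+1e-12; d=np.stack([np.sin(r)*x/r,np.sin(r)*y/r,np.cos(r)],1)
    else: d=np.stack([x,y,np.ones_like(x)],1)
    d=d@T[:3,:3].T; return T[:3,3]+d*((z-T[2,3])/d[:,2])[:,None]
def c2w(C,loc): return C[0][:3,:3]@np.array(loc)+C[0][:3,3]
def rect(name,mask,z,C=None):
    cs,_=cv2.findContours(mask.astype(np.uint8),cv2.RETR_EXTERNAL,cv2.CHAIN_APPROX_NONE)
    c=max(cs,key=cv2.contourArea)[:,0]; w=px2w(name,c,z,C)[:,:2]
    (cx,cy),(a,b),th=cv2.minAreaRect((w*1000).astype(np.float32))
    return cx,cy,a,b,th
def state():
    s=bot.read_state(); print({k:np.round(s[k],4).tolist() for k in ('time','tool_pos','ee_rot','force','width')})
E
python3 - <<'E'
from h import *
state(); np.set_printoptions(precision=4,suppress=True)
s=bot.read_state(); print(R.from_quat(s['ee_rot']).as_matrix())
ims=[]
for n in ('scene','side','wrist'):
    im=viewer.read_camera(n); cv2.imwrite(f'pics/{n}0.png',im); ims.append(im)
    C=cam(n); print(n,C[0],C[1][0])
    for t in ('board','tin_a','card_a','desk_phone','remote','paprika_jar','edge'):
        f='mark_of'
        for d in getattr(viewer,f)(n,t): print(n,t,round(d['confidence'],2),c2w(C,d['location']))
E
```

```text
pics
{'time': 0.0, 'tool_pos': [0.1529, -0.6312, 0.2208], 'ee_rot': [-0.5554, 0.4377, -0.4366, 0.5562], 'force': [0.2828, 0.2111, 0.5893], 'width': 0.0872}
[[ 0.2356 -0.0005  0.9719]
 [-0.9719  0.0018  0.2356]
 [-0.0019 -1.     -0.0001]]
scene [[-0.8686 -0.3285  0.3709  0.1473]
 [-0.4954  0.5632 -0.6613  0.6515]
 [ 0.0084 -0.7582 -0.652   0.7344]
 [ 0.      0.      0.      1.    ]] [440.6274   0.     281.0777]
scene board 0.79 [ 0.453  -0.0608  0.0012]
scene board 0.41 [ 0.5208 -0.2322 -0.0059]
scene tin_a 0.91 [0.3986 0.2735 0.0007]
scene tin_a 0.71 [ 0.3988  0.1792 -0.0037]
scene tin_a 0.59 [0.4818 0.3222 0.0066]
scene card_a 0.93 [ 0.597  -0.3232 -0.0004]
scene card_a 0.6 [ 0.5251 -0.2315 -0.0066]
scene card_a 0.3 [ 0.453  -0.0588  0.0035]
scene remote 0.86 [ 0.6619 -0.4042 -0.0005]
scene paprika_jar 0.95 [ 0.6332  0.2881 -0.0009]
scene paprika_jar 0.54 [ 0.453  -0.0583  0.0047]
scene edge 0.96 [ 0.4368 -0.2892 -0.0039]
side [[ 0.9344 -0.3123  0.1716  0.3026]
 [-0.3562 -0.8328  0.4239 -0.6084]
 [ 0.0105 -0.4572 -0.8893  1.2131]
 [ 0.      0.      0.      1.    ]] [527.5054   0.     276.1328]
side board 0.84 [ 0.4494 -0.0568  0.002 ]
side board 0.28 [0.3986 0.2717 0.0041]
side tin_a 0.84 [0.3982 0.2718 0.0021]
side tin_a 0.68 [ 0.624  -0.092  -0.0011]
side card_a 0.87 [ 0.5188 -0.2307  0.0012]
side card_a 0.57 [ 0.5962 -0.3199 -0.0006]
side remote 0.74 [ 0.66   -0.4028  0.002 ]
side paprika_jar 0.94 [0.6338 0.2891 0.0019]
side paprika_jar 0.74 [ 0.596  -0.319  -0.0013]
side edge 0.95 [ 0.4335 -0.2865  0.0001]
side edge 0.69 [ 0.6569 -0.4012  0.0003]
wrist [[ 0.2339 -0.9327 -0.2744  0.2274]
 [-0.9723 -0.2245 -0.0655 -0.614 ]
 [-0.0005  0.2821 -0.9594  0.3859]
 [ 0.      0.      0.      1.    ]] [325.1923   0.     272.3906]
```

View pics/scene0.png

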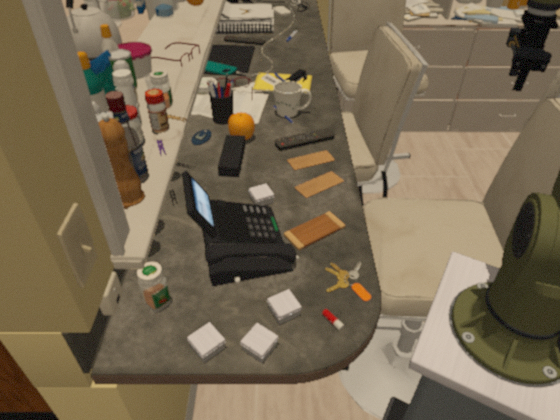

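View pics/side0.png

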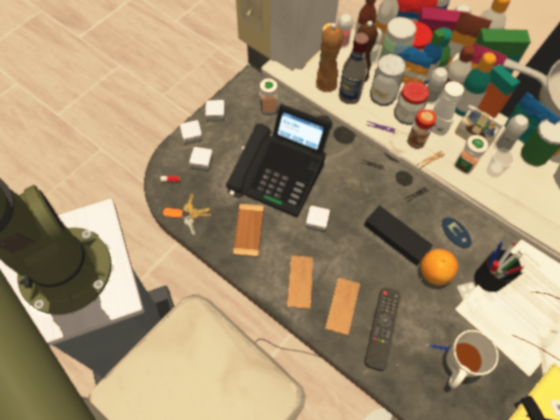

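The scene shows four tins: scene pixels (285,305), (207,342), (260,342) at the left and (262,193) behind the cards. The board is at (315,230) and the cards at (320,184) and (311,160). There is no tin_d, and only one of e/f. I'll fit the poses from masks next.

```bash
cat >> h.py <<'E'
from scipy.optimize import minimize
DIM=dict(tin=(.05,.05,.03),card=(.13,.054,.003),board=(.14,.062,.01),remote=(.192,.048,.019))
def w2px(name,P,C):
    T,K,p=C; q=(P-T[:3,3])@T[:3,:3]
    if 'mount' in p:
        r=np.hypot(q[:,0],q[:,1])+1e-12; th=np.arctan2(r,q[:,2]); q=np.stack([q[:,0]/r*th,q[:,1]/r*th],1)
    else: q=q[:,:2]/q[:,2:]
    return q*[K[0,0],K[1,1]]+[K[0,2],K[1,2]]
def hull(name,v,dim,z0,C):
    c,s=np.cos(v[2]),np.sin(v[2]); P=[]
    for z in (0,dim[2]):
        for k in ((-1,-1),(1,-1),(1,1),(-1,1)):
            a,b=k[0]*dim[0]/2,k[1]*dim[1]/2; P.append([v[0]+c*a-s*b,v[1]+s*a+c*b,z0+z])
    return cv2.convexHull(w2px(name,np.array(P),C).astype(np.float32))[:,0]
def fit(v0,dim,z0,obs):
    """obs: list of (camname,mask,C). contours-based IoU fit"""
    S=8
    def iou(v):
        tot=0
        for n,m,C in obs:
            h=hull(n,v,dim,z0,C); ys,xs=np.nonzero(m); x0,x1,y0,y1=xs.min()-12,xs.max()+13,ys.min()-12,ys.max()+13
            im=np.zeros(((y1-y0)*4,(x1-x0)*4),np.uint8); cv2.fillConvexPoly(im,np.round(((h-[x0,y0]+.5)*4)*16).astype(np.int32),1,shift=4)
            big=np.zeros((y1-y0,x1-x0),np.uint8); ym,xm=ys-y0,xs-x0; big[ym,xm]=1
            big=cv2.resize(big,None,fx=4,fy=4,interpolation=cv2.INTER_NEAREST)
            tot+=(im&big).sum()/max(1,(im|big).sum())
        return -tot/len(obs)
    best=None
    for t in (np.arange(0,np.pi/2 if dim[0]==dim[1] else np.pi,np.pi/6) if len(v0)==2 else [v0[2]]):
        r=minimize(iou,[v0[0],v0[1],t],method='Nelder-Mead',options=dict(initial_simplex=np.array([[v0[0],v0[1],t],[v0[0]+.006,v0[1],t],[v0[0],v0[1]+.006,t],[v0[0],v0[1],t+.2]]),xatol=1e-5,fatol=1e-5))
        if best is None or r.fun<best.fun: best=r
    return best.x,-best.fun
def masks(n,t):
    C=cam(n); viewer.read_camera(n); return [(n,d['mask'],C,d['confidence']) for d in viewer.cut_out(n,t) if d['mask'].sum()>30]
def locate(names,cams,z0=0.,seeds=None):
    """group masks over cams by ground position, fit each"""
    for t in names:
        dim=DIM[t.split('_')[0]]; G=[]
        for n in cams:
            for (n_,m,C,cf) in masks(n,t):
                ys,xs=np.nonzero(m); w=px2w(n,[[xs.mean(),ys.mean()]],z0+dim[2]*.7,C)[0,:2]
                for g in G:
                    if np.hypot(*(g['w']-w))<.02 and n not in [o[0] for o in g['o']]: g['o'].append((n,m,C)); g['c'].append(round(cf,2)); break
                else: G.append(dict(w=w,o=[(n,m,C)],c=[round(cf,2)]))
        for g in G:
            v,q=fit(g['w'],dim,z0,g['o']); 
            each=[np.round(np.r_[fit(v,dim,z0,[o])[0][:2]*1000],1).tolist() for o in g['o']] if len(g['o'])>1 else ''
            print(t,[o[0] for o in g['o']],g['c'],'xy mm',np.round(v[:2]*1000,1),'yaw deg',round(np.degrees(v[2]),1),'iou',round(q,3),each)
E
python3 - <<'E'
from h import *
locate(['board','tin_a','card_a'],['scene','side'])
C=cam('side')
e=viewer.mark_of('side','edge')[0]; print(e.keys())
E
```

```text
board ['scene', 'side'] [0.64, 0.93] xy mm [452.  -55.7] yaw deg 63.9 iou 0.931 [[451.8, -58.5], [452.6, -54.6]]
board ['scene', 'side'] [0.35, 0.18] xy mm [ 610.5 -124.9] yaw deg 57.1 iou 0.462 [[601.0, -134.7], [609.7, -123.6]]
board ['side'] [0.63] xy mm [447.4 276.6] yaw deg -9.4 iou 0.534 
tin_a ['scene', 'side'] [0.84, 0.75] xy mm [624.6 -92.6] yaw deg -37.2 iou 0.875 [[627.2, -96.4], [624.9, -90.9]]
tin_a ['scene', 'side'] [0.82, 0.94] xy mm [486.1 323. ] yaw deg -19.6 iou 0.887 [[488.3, 320.7], [486.3, 323.9]]
tin_a ['scene', 'side'] [0.73, 0.71] xy mm [402.8 274. ] yaw deg 83.3 iou 0.854 [[403.4, 272.5], [402.1, 277.4]]
tin_a ['scene', 'side'] [0.7, 0.7] xy mm [402.1 182.1] yaw deg 59.2 iou 0.9 [[402.3, 179.5], [402.0, 183.5]]
card_a ['scene', 'side'] [0.89, 0.8] xy mm [ 523.8 -228.8] yaw deg 244.6 iou 0.928 [[524.3, -230.6], [524.0, -227.6]]
card_a ['scene', 'side'] [0.88, 0.61] xy mm [ 595.4 -320.5] yaw deg 232.0 iou 0.913 [[596.8, -322.0], [595.0, -319.4]]
dict_keys(['location', 'confidence'])
```

```bash
cat >> h.py <<'E'
def plan(wps,start=None,f=1.0):
    """wps: list of (x,y,z mm, theta deg); theta=world angle of tool x (mod 180). combined rows"""
    s=bot.read_state(); M=R.from_quat(s['ee_rot']).as_matrix(); p=np.array(s['tool_pos'])*1000; th=np.degrees(np.arctan2(M[1,0],M[0,0]))
    print('now',np.round(p,1),'th',round(th,1),'tilt deg',round(np.degrees(np.arccos(min(1,-M[2,1]))),2),'t',round(s['time'],1),'F',np.round(s['force'],1),'w',round(s['width'],4))
    for x,y,z,t in wps:
        d=np.array([x,y,z])-p; dt=t-th; dt=(dt+90)%180-90
        n=int(max(np.ceil(np.linalg.norm(d)/40),np.ceil(abs(dt)/7),1)); rows=[]
        for i in range(n):
            a=np.radians(th); st=(np.array([x,y,z])-p)/(n-i); X=np.array([np.cos(a),np.sin(a)]); Z=np.array([-np.sin(a),np.cos(a)])
            r=[round(st[:2]@X/10,2),round(-st[2]/10,2),round(st[:2]@Z/10,2)]; sp=round(-dt/n,1)
            p=p+np.r_[X*r[0]*10+Z*r[2]*10,-r[1]*10]; th-=sp; rows.append([f]+r+[sp])
        print(len(rows),str(rows).replace(' ',''))
E
python3 -c "
from h import *
plan([(625,-93,160,-37)])"
```

```text
now [ 153.1 -631.7  221.9] th -76.4 tilt deg 0.01 t 1.9 F [-0.2  0.5  0.6] w 0.0874
18 [[1.0,np.float64(-2.29),np.float64(0.34),np.float64(3.25),np.float64(-2.2)],[1.0,np.float64(-2.16),np.float64(0.34),np.float64(3.34),np.float64(-2.2)],[1.0,np.float64(-2.04),np.float64(0.34),np.float64(3.42),np.float64(-2.2)],[1.0,np.float64(-1.9),np.float64(0.34),np.float64(3.49),np.float64(-2.2)],[1.0,np.float64(-1.77),np.float64(0.34),np.float64(3.57),np.float64(-2.2)],[1.0,np.float64(-1.63),np.float64(0.35),np.float64(3.63),np.float64(-2.2)],[1.0,np.float64(-1.49),np.float64(0.34),np.float64(3.69),np.float64(-2.2)],[1.0,np.float64(-1.34),np.float64(0.35),np.float64(3.74),np.float64(-2.2)],[1.0,np.float64(-1.2),np.float64(0.34),np.float64(3.79),np.float64(-2.2)],[1.0,np.float64(-1.05),np.float64(0.35),np.float64(3.84),np.float64(-2.2)],[1.0,np.float64(-0.91),np.float64(0.34),np.float64(3.88),np.float64(-2.2)],[1.0,np.float64(-0.76),np.float64(0.35),np.float64(3.91),np.float64(-2.2)],[1.0,np.float64(-0.6),np.float64(0.34),np.float64(3.93),np.float64(-2.2)],[1.0,np.float64(-0.45),np.float64(0.35),np.float64(3.95),np.float64(-2.2)],[1.0,np.float64(-0.3),np.float64(0.34),np.float64(3.97),np.float64(-2.2)],[1.0,np.float64(-0.15),np.float64(0.35),np.float64(3.98),np.float64(-2.2)],[1.0,np.float64(-0.0),np.float64(0.34),np.float64(3.98),np.float64(-2.2)],[1.0,np.float64(0.15),np.float64(0.35),np.float64(3.97),np.float64(-2.2)]]
```

```bash
cat >> h.py <<'E'
def plan(wps):
    """translate, then spin, both in equal rows"""
    s=bot.read_state(); M=R.from_quat(s['ee_rot']).as_matrix(); p=np.array(s['tool_pos'])*1000; th=np.degrees(np.arctan2(M[1,0],M[0,0]))
    print('now',np.round(p,1),'th',round(th,1),'t',round(s['time'],1),'F',np.round(s['force'],1),'w',round(s['width'],4))
    for x,y,z,t in wps:
        d=np.array([x,y,z])-p; dt=(t-th+90)%180-90; a=np.radians(th); X=np.array([np.cos(a),np.sin(a)]); Z=np.array([-X[1],X[0]])
        n=int(max(np.ceil(np.linalg.norm(d)/40),1)); r=np.round(np.array([d[:2]@X,-d[2],d[:2]@Z])/n/10,2); m=int(np.ceil(abs(dt)/7)); sp=round(-dt/m,1) if m else 0
        print(f'{n} x {r.tolist()}  then {m} x spin {sp}'); p=np.array([x,y,z],float); th+=dt
E
echo
```

>>> carry_out:
  moves:
    - [1,-2.3,0.3,3.2,0]
    - [1,-2.3,0.3,3.2,0]
    - [1,-2.3,0.3,3.2,0]
    - [1,-2.3,0.3,3.2,0]
    - [1,-2.3,0.3,3.2,0]
    - [1,-2.3,0.3,3.2,0]
    - [1,-2.3,0.3,3.2,0]
    - [1,-2.3,0.3,3.2,0]
    - [1,-2.3,0.3,3.2,0]
    - [1,-2.3,0.3,3.2,0]
    - [1,-2.3,0.3,3.2,0]
    - [1,-2.3,0.3,3.2,0]

```text
time: 2.85
tool_pos: [0.4623, -0.2715, 0.1861]
ee_rot: [0.556, -0.437, 0.438, -0.556]
force: [1.1, -1.0, 0.3]
width: 0.0869
```

>>> carry_out:
  moves:
    - [1,-2.3,0.3,3.3,0]
    - [1,-2.3,0.3,3.3,0]
    - [1,-2.3,0.3,3.3,0]
    - [1,-2.3,0.3,3.3,0]
    - [1,-2.3,0.3,3.3,0]
    - [1,-2.3,0.3,3.3,0]
    - [1,0,0,0,-6.6]
    - [1,0,0,0,-6.6]
    - [1,0,0,0,-6.6]
    - [1,0,0,0,-6.6]
    - [1,0,0,0,-6.6]
    - [1,0,0,0,-6.6]

```text
time: 3.85
tool_pos: [0.6212, -0.0923, 0.1678]
ee_rot: [0.672, -0.221, 0.221, -0.672]
force: [-0.4, 0.0, -0.8]
width: 0.0871
```

```bash
python3 - <<'E'
from h import *
im=viewer.read_camera('wrist'); cv2.imwrite('pics/w1.png',im)
state(); locate(['tin_a','board'],['wrist'])
plan([(625,-93,160,-37)])
E
```

```text
{'time': 3.9, 'tool_pos': [0.6212, -0.0924, 0.1678], 'ee_rot': [0.6722, -0.2195, 0.2194, -0.6721], 'force': [-0.854, 0.4935, 0.7333], 'width': 0.0872}
tin_a ['wrist'] [0.88] xy mm [624.1 -93.4] yaw deg 53.9 iou 0.948 
tin_a ['wrist'] [0.8] xy mm [398.4 186.1] yaw deg 56.7 iou 0.613 
tin_a ['wrist'] [0.64] xy mm [520.8 298.8] yaw deg 61.8 iou 0.339 
board ['wrist'] [0.71] xy mm [448.5 -54.7] yaw deg 62.5 iou 0.762 
now [621.2 -92.4 167.9] th -37.0 t 4.1 F [ 0.   0.4 -0.9] w 0.0869
1 x [0.34, 0.79, 0.18]  then 1 x spin 0.0
```

View pics/w1.png

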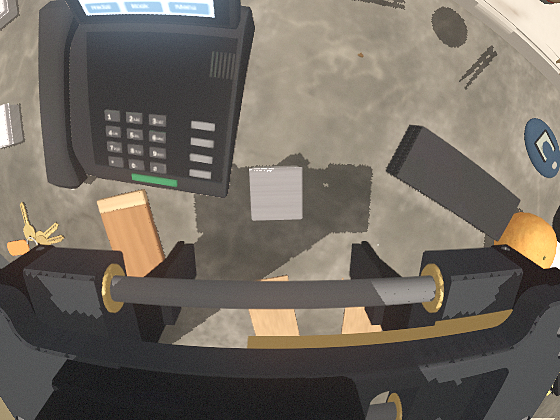

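```bash
python3 - <<'E'
from h import *
for z in (0,.03,.06): print(z,np.round(px2w('wrist',[[228,196],[252,12],[82,190]],z)[:,:2]*1000).tolist())
for d in viewer.mark_of('wrist','desk_phone')[:1]: print(c2w(cam('wrist'),d['location']),d['confidence'])
plan([(624,-93.3,140,-36.2),(624,-93.3,30,-36.2)])
E
```

```text
0 [[579.0, -70.0], [716.0, 69.0], [442.0, 45.0]]
0.03 [[587.0, -66.0], [712.0, 60.0], [462.0, 38.0]]
0.06 [[595.0, -63.0], [707.0, 51.0], [482.0, 31.0]]
now [621.2 -92.4 167.9] th -36.9 t 4.2 F [-0.2  0.2 -0.9] w 0.087
1 x [0.28, 2.79, 0.1]  then 1 x spin -0.7
3 x [0.0, 3.67, 0.0]  then 0 x spin 0
```

>>> carry_out:
  moves:
    - [1,0.3,2.8,0.1,0]
    - [0.8,0,0,0,-7]
    - [0.8,0,0,0,-7]
    - [0.8,0,0,0,-7]
    - [0.8,0,0,0,-7]
    - [0.8,0,0,0,-7]
    - [0.8,0,0,0,-7]
    - [0.8,0,0,0,-7]
    - [0.8,0,0,0,-7]
    - [0.8,0,0,0,-7]
    - [0.8,0,0,0,-7]
    - [0.8,0,0,0,-7]

```text
time: 5.15
tool_pos: [0.6242, -0.0934, 0.1399]
ee_rot: [0.664, 0.245, -0.245, -0.663]
force: [-0.4, 0.8, 0.2]
width: 0.0696
```

>>> carry_out:
  moves:
    - [0.8,0,0,0,-7]
    - [0.8,0,0,0,-6.7]
    - [0.8,0,0,0,0]
    - [0.8,0,0,0,0]

```text
time: 5.48
tool_pos: [0.6242, -0.0934, 0.1397]
ee_rot: [-0.631, -0.319, 0.319, 0.631]
force: [-0.3, -0.2, -0.6]
width: 0.0698
```

```bash
python3 - <<'E'
from h import *
locate(['tin_a'],['wrist'])
plan([(624,-93.3,90,53.8),(624,-93.3,28,53.8)])
E
```

```text
tin_a ['wrist'] [0.81] xy mm [624.8 -93.4] yaw deg 55.0 iou 0.942 
now [624.2 -93.3 139.8] th 53.7 t 5.6 F [ 0.6 -0.1 -0.2] w 0.0693
2 x [-0.0, 2.49, 0.01]  then 1 x spin -0.1
2 x [0.0, 3.1, 0.0]  then 0 x spin 0
```

>>> carry_out:
  moves:
    - [0.8,0,3.8,0,0]
    - [0.8,0,3.7,0,0]
    - [0.8,0,2.7,0,0]
    - [0.8,0,1.0,0,0]
    - [0,0,0,0,0]
    - [0,0,0,0,0]
    - [0,0,0,0,0]
    - [0,0,0,0,0]
    - [0,0,0,0,0]
    - [0,0,-1,0,0]
    - [0,0,-3,0,0]
    - [0,0,-3.8,0,0]

```text
time: 6.58
tool_pos: [0.6222, -0.0933, 0.1052]
ee_rot: [-0.629, -0.319, 0.322, 0.631]
force: [0.5, 0.7, 0.5]
width: 0.0242
```

```bash
cat >> h.py <<'E'
BX,BY,BYAW=452.,-56.5,63.5
def onboard(x,y=0.):
    a=np.radians(BYAW); return BX+x*np.cos(a)-y*np.sin(a), BY+x*np.sin(a)+y*np.cos(a)
E
python3 - <<'E'
from h import *
plan([(*onboard(29),150,BYAW+90)])
E
```

```text
now [622.2 -93.3 105.2] th 53.9 t 6.6 F [0.5 0.7 0.5] w 0.0242
5 x [-0.84, -0.9, 3.28]  then 12 x spin 6.7
```

```bash
python3 - <<'E'
from h import *
im=viewer.read_camera('wrist'); cv2.imwrite('pics/w2.png',im)
state(); locate(['tin_a'],['wrist']);locate(['tin_a'],['scene','side'])
E
```

```text
{'time': 6.6333, 'tool_pos': [0.628, -0.0929, 0.1153], 'ee_rot': [0.6322, 0.3234, -0.318, -0.6282], 'force': [3.6255, 1.5018, 5.031], 'width': 0.0205}
tin_a ['wrist'] [0.84] xy mm [624.6 -93.3] yaw deg -34.7 iou 0.946 
tin_a ['scene'] [0.83] xy mm [403.2 272.8] yaw deg -3.9 iou 0.921 
tin_a ['scene'] [0.75] xy mm [402.  180.6] yaw deg -34.9 iou 0.878 
tin_a ['scene'] [0.63] xy mm [627.2 -96.4] yaw deg 51.5 iou 0.873 
tin_a ['scene'] [0.59] xy mm [487.8 320.7] yaw deg -21.7 iou 0.889 
tin_a ['side'] [0.52] xy mm [ 617.4 -103. ] yaw deg -30.7 iou 0.326 
tin_a ['side'] [0.4] xy mm [394.6 182.8] yaw deg -5.7 iou 0.172
```

View pics/w2.png

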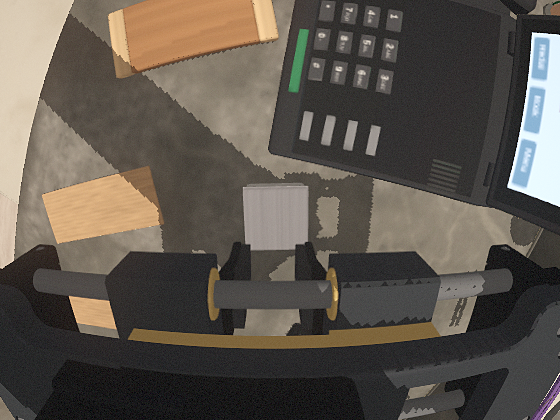

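Wrist view: the tin is still at (276,217), unmoved; the jaws closed above it. I'll go down again in steps and read the height before gripping.

>>> carry_out:
  moves:
    - [0.8,0,2,0,0]
    - [0.8,0,2,0,0]
    - [0.8,0,1,0,0]
    - [0.8,0,0,0,0]
    - [0.8,0,0,0,0]
    - [0.8,0,0,0,0]
    - [0.8,0,0,0,0]

```text
time: 7.52
tool_pos: [0.625, -0.0932, 0.057]
ee_rot: [0.631, 0.321, -0.32, -0.63]
force: [1.0, -0.2, 0.8]
width: 0.0405
```

```bash
python3 - <<'E'
from h import *
plan([(624.6,-93.3,28,53.8)])
E
```

```text
now [625.  -93.2  57. ] th 53.9 t 7.5 F [ 1.  -0.2  0.8] w 0.0405
1 x [-0.03, 2.9, 0.03]  then 1 x spin 0.1
```

>>> carry_out:
  moves:
    - [0.8,0,0,0,0]
    - [0.8,0,0,0,0]
    - [0.8,0,0,0,0]
    - [0.8,0,0,0,0]
    - [0.8,0,0,0,0]

```text
time: 7.93
tool_pos: [0.6242, -0.0934, 0.056]
ee_rot: [0.63, 0.321, -0.321, -0.63]
force: [0.1, 1.3, 0.3]
width: 0.0678
```

>>> carry_out:
  moves:
    - [0.8,0,1.5,0,0]
    - [0.8,0,1.4,0,0]
    - [0.8,0,0,0,0]
    - [0.8,0,0,0,0]
    - [0.8,0,0,0,0]

```text
time: 8.35
tool_pos: [0.6239, -0.0931, 0.0263]
ee_rot: [-0.63, -0.32, 0.321, 0.63]
force: [0.1, -1.0, 0.4]
width: 0.0696
```

>>> carry_out:
  moves:
    - [0,0,0,0,0]
    - [0,0,0,0,0]
    - [0,0,0,0,0]
    - [0,0,0,0,0]
    - [0,0,0,0,0]
    - [0,0,0,0,0]

```text
time: 8.85
tool_pos: [0.6246, -0.0932, 0.0272]
ee_rot: [0.63, 0.321, -0.32, -0.63]
force: [0.9, 0.0, 1.3]
width: 0.0488
```

>>> carry_out:
  moves:
    - [0,0,0,0,0]
    - [0,0,0,0,0]
    - [0,0,0,0,0]
    - [0,0,0,0,0]

```text
time: 9.18
tool_pos: [0.6246, -0.0932, 0.0272]
ee_rot: [0.63, 0.321, -0.32, -0.63]
force: [0.5, 0.3, 2.3]
width: 0.0487
```

>>> carry_out:
  moves:
    - [0,0,-0.5,0,0]
    - [0,0,-1.5,0,0]
    - [0,0,-2.5,0,0]
    - [0,0,-3.5,0,0]
    - [0,0,-3,0,0]
    - [0,0,-1.5,0,0]
    - [0,0,0,0,0]

```text
time: 9.77
tool_pos: [0.6265, -0.0931, 0.1564]
ee_rot: [0.632, 0.322, -0.319, -0.629]
force: [1.1, -0.2, -1.7]
width: 0.049
```

```bash
python3 - <<'E'
from h import *
plan([(*onboard(29),150,BYAW+90),(*onboard(29),38.2,BYAW+90)])
E
```

```text
now [626.5 -93.1 156.4] th 53.9 t 9.8 F [ 1.1 -0.2 -1.7] w 0.049
5 x [-0.89, 0.13, 3.35]  then 12 x spin 6.7
3 x [0.0, 3.73, 0.0]  then 0 x spin 0
```

>>> carry_out:
  moves:
    - [0,-0.9,0,3.3,0]
    - [0,-0.9,0,3.3,0]
    - [0,-0.9,0,3.3,0]
    - [0,-0.9,0,3.3,0]
    - [0,-0.9,0,3.4,0]
    - [0,0,0,0,6.7]
    - [0,0,0,0,6.7]
    - [0,0,0,0,6.7]
    - [0,0,0,0,6.7]
    - [0,0,0,0,6.7]
    - [0,0,0,0,6.7]

```text
time: 10.68
tool_pos: [0.4621, -0.0322, 0.1504]
ee_rot: [-0.702, -0.081, 0.083, 0.702]
force: [0.5, -0.5, -1.8]
width: 0.049
```

>>> carry_out:
  moves:
    - [0,0,0,0,6.7]
    - [0,0,0,0,6.7]
    - [0,0,0,0,6.7]
    - [0,0,0,0,6.7]
    - [0,0,0,0,6.7]
    - [0,0,0,0,6.7]
    - [0,0,0,0,0]
    - [0,0,0,0,0]

```text
time: 11.35
tool_pos: [0.4625, -0.032, 0.1508]
ee_rot: [0.689, -0.162, 0.16, -0.689]
force: [-0.5, -0.1, -0.6]
width: 0.0485
```

```bash
python3 - <<'E'
from h import *
im=viewer.read_camera('wrist'); cv2.imwrite('pics/w3.png',im)
locate(['board'],['wrist']); locate(['board'],['scene','side'])
plan([(*onboard(29),38.2,BYAW+90)])
E
```

```text
board ['wrist'] [0.87] xy mm [469.9 -17.7] yaw deg 64.7 iou 0.681 
board ['scene', 'side'] [0.88, 0.73] xy mm [451.7 -58.5] yaw deg 64.4 iou 0.909 [[452.1, -59.1], [452.8, -55.9]]
board ['scene'] [0.38] xy mm [ 557.  -199.9] yaw deg 129.7 iou 0.548 
now [463.5 -31.9 151.8] th -26.4 t 11.7 F [-0.   0.  -1.4] w 0.0488
3 x [0.02, 3.79, 0.06]  then 1 x spin 0.1
```

View pics/w3.png

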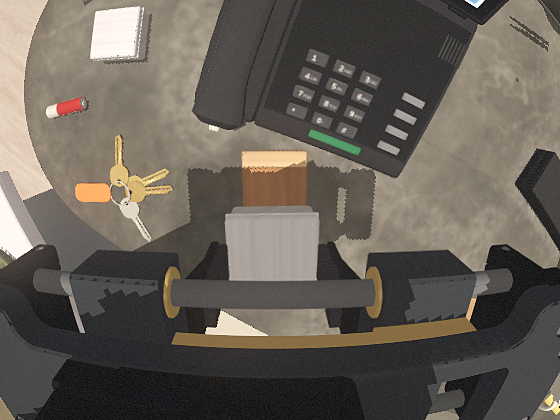

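```bash
python3 - <<'E'
from h import *
im=cv2.imread('pics/w3.png'); 
P=px2w('wrist',[[242,152],[307,152],[242,203],[307.5,203]],.01)[:,:2]*1000; print(P)
e=(P[0]+P[1])/2; m=(P[2]+P[3])/2; d=e-m; a=np.arctan2(d[1],d[0]); print('yaw',np.degrees(a), 'via end',np.degrees(np.arctan2(*(P[0]-P[1])[::-1]))-90,'width',np.linalg.norm(P[0]-P[1]))
for y in (63.5,64.3): print('centre',e-70*np.array([np.cos(np.radians(y)),np.sin(np.radians(y))]))
E
```

```text
[[455.89312411  19.13555579]
 [510.86016637  -8.24941756]
 [432.62941058 -25.14312994]
 [490.00216977 -53.75978172]]
yaw 63.830821514432955 via end 63.51718603039254 width 61.411012855897454
centre [452.14279832 -57.2023362 ]
centre [453.02050932 -57.63232238]
```

```bash
sed -i 's/^BX,BY,BYAW=.*/BX,BY,BYAW=452.4,-57.2,63.8/' h.py; python3 - <<'E'
from h import *
plan([(*onboard(29),37.5,BYAW+90)])
E
```

```text
now [463.5 -31.9 151.8] th -26.4 t 11.7 F [-0.   0.  -1.4] w 0.0488
3 x [0.04, 3.81, 0.05]  then 1 x spin -0.2
```

>>> carry_out:
  moves:
    - [0,0.1,3,0.1,0]
    - [0,0,3,0,0]
    - [0,0,2.5,0,0]
    - [0,0,1.5,0,0]
    - [0,0,0.7,0,0]
    - [0,0,0.3,0,0]
    - [0,0,0,0,0]
    - [0,0,0,0,0]
    - [0,0,0,0,0]

```text
time: 12.45
tool_pos: [0.466, -0.0317, 0.043]
ee_rot: [0.688, -0.161, 0.163, -0.688]
force: [-0.4, 0.7, -1.3]
width: 0.0487
```

```bash
python3 - <<'E'
from h import *
plan([(*onboard(29),37.5,BYAW+90)])
E
```

```text
now [466.  -31.7  43. ] th -26.5 t 12.4 F [-0.4  0.7 -1.3] w 0.0487
1 x [-0.09, 0.55, 0.01]  then 1 x spin -0.3
```

Lower the last 5 mm, release, and back off upwards.

>>> carry_out:
  moves:
    - [0,-0.1,0.3,0,0]
    - [0,0,0.2,0,0]
    - [0,0,0,0,0]
    - [0,0,0,0,0]
    - [0.8,0,0,0,0]
    - [0.8,0,0,0,0]
    - [0.8,0,0,0,0]
    - [0.8,0,0,0,0]
    - [0.8,0,0,0,0]
    - [0.8,0,-1,0,0]
    - [0.8,0,-2,0,0]
    - [0.8,0,-3,0,0]

```text
time: 13.45
tool_pos: [0.462, -0.0304, 0.0962]
ee_rot: [-0.688, 0.163, -0.16, 0.689]
force: [-1.0, -0.4, 0.8]
width: 0.0693
```

```bash
python3 - <<'E'
from h import *
plan([(452,40,150,-35),(402,181,150,-35)])
E
```

```text
now [462.  -30.4  96.2] th -26.4 t 13.4 F [-1.  -0.4  0.8] w 0.0693
3 x [-1.34, -1.79, 1.95]  then 2 x spin 4.3
4 x [-3.05, -0.0, 2.17]  then 0 x spin 0
```

>>> carry_out:
  moves:
    - [0.8,-0.8,-2.5,1,0]
    - [0.8,-1.5,-2,2,0]
    - [0.8,-1.7,-1,2.5,0]
    - [0.8,-3,0,2.2,4.3]
    - [0.8,-3,0,2.4,4.3]
    - [0.8,-3,0,2.3,0]
    - [0.8,-3,0,2.2,0]
    - [0.8,0,0,0,0]
    - [0.8,0,0,0,0]

```text
time: 14.2
tool_pos: [0.3983, 0.1784, 0.1522]
ee_rot: [0.675, -0.211, 0.212, -0.674]
force: [0.5, -1.0, 0.0]
width: 0.0696
```

```bash
python3 - <<'E'
from h import *
im=viewer.read_camera('wrist'); cv2.imwrite('pics/w4.png',im)
locate(['tin_a'],['wrist'])
plan([(402,181,100,-32)])
E
```

```text
tin_a ['wrist'] [0.74] xy mm [400.8 275.4] yaw deg -5.2 iou 0.965 
tin_a ['wrist'] [0.59] xy mm [401. 182.] yaw deg -31.2 iou 0.966 
tin_a ['wrist'] [0.57] xy mm [486.  324.7] yaw deg 72.7 iou 0.803 
now [399.3 175.3 151.9] th -35.2 t 14.3 F [-0.1 -0.9 -0.4] w 0.0697
2 x [-0.05, 2.6, 0.31]  then 1 x spin -3.2
```

>>> carry_out:
  moves:
    - [0.8,0,2,0,-3.8]
    - [0.8,0,3,0,0]
    - [0.8,0,2,0,0]
    - [0.8,0,0,0,0]
    - [0.8,0,0,0,0]
    - [0.8,0,0,0,0]

```text
time: 14.85
tool_pos: [0.3997, 0.1764, 0.0828]
ee_rot: [-0.68, 0.191, -0.191, 0.681]
force: [-0.3, 0.2, 1.5]
width: 0.0696
```

```bash
python3 - <<'E'
from h import *
locate(['tin_a'],['wrist'])
plan([(401,182,27.2,-31.2)])
E
```

```text
tin_a ['wrist'] [0.85] xy mm [400.9 181.7] yaw deg 58.6 iou 0.95 
tin_a ['wrist'] [0.77] xy mm [400.8 275.5] yaw deg -5.1 iou 0.962 
tin_a ['wrist'] [0.76] xy mm [486.7 325.3] yaw deg -19.6 iou 0.652 
now [400.3 176.2  83.3] th -31.3 t 14.9 F [0.4 0.1 0.3] w 0.0694
2 x [-0.12, 2.8, 0.27]  then 1 x spin -0.1
```

Descend, grip with enough waiting, lift.

>>> carry_out:
  moves:
    - [0.8,-0.2,2.5,0.5,0]
    - [0.8,0,2,0,0]
    - [0.8,0,1.1,0,0]
    - [0.8,0,0,0,0]
    - [0.8,0,0,0,0]
    - [0,0,0,0,0]
    - [0,0,0,0,0]
    - [0,0,0,0,0]
    - [0,0,0,0,0]
    - [0,0,0,0,0]
    - [0,0,0,0,0]
    - [0,0,0,0,0]

```text
time: 15.95
tool_pos: [0.4006, 0.1815, 0.0265]
ee_rot: [0.681, -0.19, 0.191, -0.681]
force: [-0.7, -2.5, 7.2]
width: 0.0492
```

>>> carry_out:
  moves:
    - [0,0,0,0,0]
    - [0,0,-0.5,0,0]
    - [0,0,-1.5,0,0]
    - [0,0,-2.5,0,0]
    - [0,0,-3.5,0,0]
    - [0,0,-3,0,0]
    - [0,0,-1.5,0,0]
    - [0,0,0,0,0]

```text
time: 16.62
tool_pos: [0.4022, 0.182, 0.1538]
ee_rot: [0.681, -0.188, 0.194, -0.68]
force: [1.3, 0.1, -2.0]
width: 0.049
```

```bash
python3 - <<'E'
from h import *
plan([(460,25,150,BYAW+90),(*onboard(-29),120,BYAW+90)])
E
```

```text
now [402.2 182.  153.8] th -31.3 t 16.6 F [ 1.3  0.1 -2. ] w 0.049
5 x [2.62, 0.08, -2.08]  then 1 x spin -5.1
3 x [0.98, 1.0, -3.54]  then 0 x spin 0
```

>>> carry_out:
  moves:
    - [0,2.6,0,-2.1,0]
    - [0,2.6,0,-2.1,0]
    - [0,2.6,0,-2.1,0]
    - [0,2.6,0,-2.1,0]
    - [0,2.7,0.1,-2,-5.1]
    - [0,1,1,-3.5,0]
    - [0,1,1,-3.5,0]
    - [0,1,1,-3.6,0]
    - [0,0,0,0,0]
    - [0,0,0,0,0]
    - [0,0,0,0,0]
    - [0,0,0,0,0]

```text
time: 17.62
tool_pos: [0.438, -0.0819, 0.1194]
ee_rot: [-0.689, 0.16, -0.159, 0.689]
force: [0.1, 0.5, -1.4]
width: 0.0486
```

```bash
python3 - <<'E'
from h import *
im=viewer.read_camera('wrist'); cv2.imwrite('pics/w5.png',im)
locate(['tin_a'],['wrist'],z0=.01); locate(['tin_a'],['scene','side'],z0=.01)
print(onboard(29),onboard(-29))
plan([(*onboard(-29),37.2,BYAW+90)])
E
```

```text
tin_a ['wrist'] [0.92] xy mm [502.3 -34. ] yaw deg 68.7 iou 0.945 
tin_a ['wrist'] [0.89] xy mm [ 428.9 -103.7] yaw deg 64.0 iou 0.587 
tin_a ['scene'] [0.95] xy mm [483.9 324.6] yaw deg -22.9 iou 0.884 
tin_a ['scene'] [0.93] xy mm [ 480.5 -179.1] yaw deg 57.8 iou 0.767 
tin_a ['scene'] [0.85] xy mm [399.1 276.8] yaw deg -2.1 iou 0.862 
tin_a ['scene'] [0.6] xy mm [501.7 -36.8] yaw deg 78.3 iou 0.878 
tin_a ['side'] [0.88] xy mm [447.5 -41.1] yaw deg 65.0 iou 0.773 
tin_a ['side'] [0.37] xy mm [533.8 -62.8] yaw deg 37.6 iou 0.084 
tin_a ['side'] [0.17] xy mm [640.5 305.4] yaw deg 70.3 iou 0.648 
(np.float64(465.2036697309606), np.float64(-31.17950727944448)) (np.float64(439.59633026903936), np.float64(-83.22049272055553))
now [438.1 -83.2 120. ] th -26.1 t 18.0 F [ 0.   0.5 -1.3] w 0.0486
3 x [0.05, 2.76, 0.02]  then 1 x spin 0.1
```

View pics/w5.png

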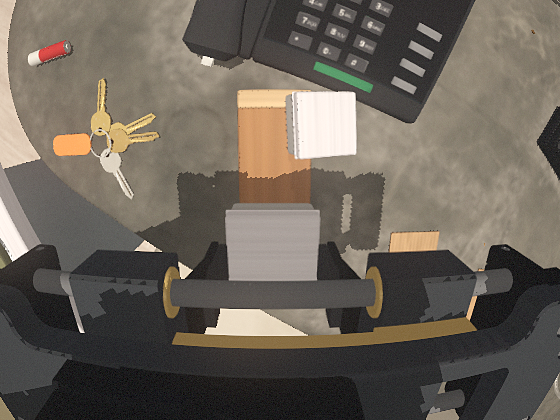

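The tin placed first has been knocked aside; it now sits at pixel (322,125), half off the board's right edge. I'll place the held tin at the near end, then fetch it again.

>>> carry_out:
  moves:
    - [0,0.1,2.5,0,0]
    - [0,0,2.5,0,0]
    - [0,0,1.7,0,0]
    - [0,0,0.8,0,0]
    - [0,0,0.4,0,0]
    - [0,0,0.2,0,0]
    - [0,0,0,0,0]
    - [0,0,0,0,0]

```text
time: 18.63
tool_pos: [0.4397, -0.0842, 0.0397]
ee_rot: [0.689, -0.16, 0.161, -0.689]
force: [-0.4, 0.1, -1.6]
width: 0.049
```

```bash
python3 - <<'E'
from h import *
plan([(*onboard(-29),37.2,BYAW+90)])
E
```

```text
now [439.7 -84.2  39.7] th -26.2 t 18.6 F [-0.4  0.1 -1.6] w 0.049
1 x [-0.05, 0.25, 0.08]  then 1 x spin 0.0
```

>>> carry_out:
  moves:
    - [0,0,0.2,0.1,0]
    - [0,0,0.1,0,0]
    - [0,0,0,0,0]
    - [0,0,0,0,0]
    - [0.8,0,0,0,0]
    - [0.8,0,0,0,0]
    - [0.8,0,0,0,0]
    - [0.8,0,0,0,0]
    - [0.8,0,0,0,0]
    - [0.8,0,-1,0,0]
    - [0.8,0,-3,0,0]
    - [0.8,0,-3,0,0]

```text
time: 19.63
tool_pos: [0.4382, -0.082, 0.1062]
ee_rot: [-0.688, 0.161, -0.159, 0.69]
force: [-0.1, -0.5, 1.2]
width: 0.0693
```

>>> carry_out:
  moves:
    - [0.8,0,-3,0,0]
    - [0.8,0,-1,-3,0]
    - [0.8,0,0,-2,0]
    - [0.8,0,0,0,0]
    - [0.8,0,0,0,0]
    - [0.8,0,0,0,0]

```text
time: 20.13
tool_pos: [0.4174, -0.1273, 0.146]
ee_rot: [-0.689, 0.16, -0.16, 0.689]
force: [0.1, -0.6, 0.1]
width: 0.0699
```

```bash
python3 - <<'E'
from h import *
im=viewer.read_camera('wrist'); cv2.imwrite('pics/w6.png',im)
locate(['tin_a'],['wrist'],z0=.01); locate(['tin_a'],['wrist'])
print(onboard(29),onboard(-29))
plan([(502,-34,100,BYAW+90)])
E
```

```text
tin_a ['wrist'] [0.72] xy mm [502.7 -34.2] yaw deg 66.5 iou 0.935 
tin_a ['wrist'] [0.59] xy mm [439.7 -81.4] yaw deg 64.0 iou 0.983 
tin_a ['wrist'] [0.67] xy mm [439.4 -82.5] yaw deg -26.9 iou 0.945 
tin_a ['wrist'] [0.67] xy mm [505.  -33.6] yaw deg 66.0 iou 0.921 
(np.float64(465.2036697309606), np.float64(-31.17950727944448)) (np.float64(439.59633026903936), np.float64(-83.22049272055553))
now [ 417.4 -127.1  145.7] th -26.1 t 20.4 F [-0.5  1.5 -0. ] w 0.0696
4 x [0.88, 1.14, 3.02]  then 1 x spin 0.1
```

View pics/w6.png

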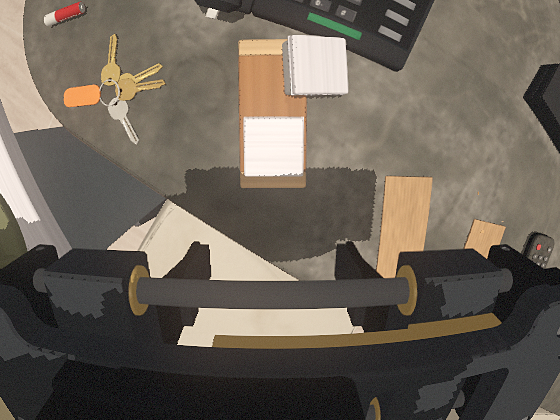

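```bash
python3 - <<'E'
from h import *
plan([(*onboard(37,-35),100,BYAW+90),(*onboard(37,-35),34,BYAW+90)])
E
```

```text
now [ 417.4 -127.1  145.7] th -26.1 t 20.4 F [-0.5  1.5 -0. ] w 0.0696
4 x [0.89, 1.14, 2.88]  then 1 x spin 0.1
2 x [0.0, 3.3, 0.0]  then 0 x spin 0
```

>>> carry_out:
  moves:
    - [1,0.9,1.1,2.9,0]
    - [1,0.9,1.1,2.9,0]
    - [1,0.9,1.1,2.9,0]
    - [1,0.9,1.2,2.8,0]
    - [1,0,0,0,0]
    - [1,0,0,0,0]
    - [1,0,2.5,0,0]
    - [1,0,2,0,0]
    - [1,0,1,0,0]
    - [1,0,0.6,0,0]
    - [1,0,0,0,0]
    - [1,0,0,0,0]

```text
time: 21.38
tool_pos: [0.5006, -0.0411, 0.0406]
ee_rot: [0.689, -0.16, 0.161, -0.689]
force: [0.0, 0.3, 0.1]
width: 0.0873
```

>>> carry_out:
  moves:
    - [0,0,0,0,0]
    - [0,0,0,0,0]
    - [0,0,0,0,0]
    - [0,0,0,0,0]
    - [0,0,0,0,0]
    - [0,0,0,0,0]
    - [0,0,0,0,0]
    - [0,0,0,0,0]
    - [0,0,0,0,0]
    - [0,0,0,0,0]

```text
time: 22.22
tool_pos: [0.4986, -0.0402, 0.0396]
ee_rot: [0.689, -0.161, 0.159, -0.689]
force: [-8.5, 2.2, 7.8]
width: 0.0282
```

```bash
python3 - <<'E'
from h import *
im=viewer.read_camera('wrist'); cv2.imwrite('pics/w7.png',im)
locate(['tin_a'],['wrist'],z0=.01)
plan([(*onboard(37,-35),34,BYAW+90)])
E
```

```text
tin_a ['wrist'] [0.96] xy mm [506.8 -37.4] yaw deg 68.7 iou 0.757 
tin_a ['wrist'] [0.87] xy mm [490.8 -73.7] yaw deg -34.8 iou 0.367 
now [494.7 -39.2  39. ] th -26.1 t 22.4 F [-17.8   3.8  20.6] w 0.0167
1 x [0.5, 0.5, 0.22]  then 1 x spin 0.1
```

View pics/w7.png

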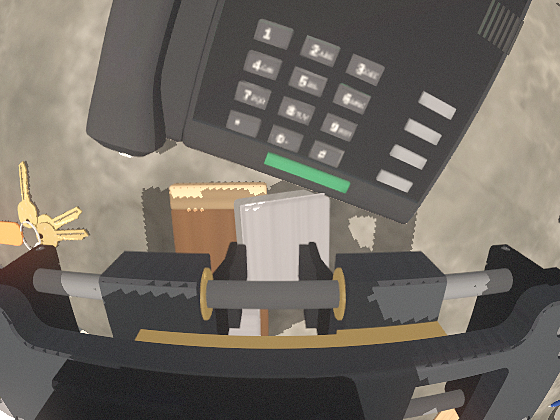

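>>> carry_out:
  moves:
    - [1,0,0,0,0]
    - [1,0,0,0,0]
    - [1,0,0,0,0]
    - [1,0,-1,0,0]
    - [1,0,-2,-1,0]
    - [1,0,-3,-3,0]
    - [1,0,-2,-3,0]
    - [1,0,0,0,0]
    - [1,0,0,0,0]
    - [1,0,0,0,0]

```text
time: 23.2
tool_pos: [0.4702, -0.1031, 0.1198]
ee_rot: [0.689, -0.16, 0.161, -0.689]
force: [0.2, 0.6, -0.0]
width: 0.0751
```

```bash
python3 - <<'E'
from h import *
im=viewer.read_camera('wrist'); cv2.imwrite('pics/w8.png',cv2.resize(im[0:260,130:430],None,fx=2,fy=2))
locate(['tin_a'],['wrist'],z0=.01)
plan([(*onboard(37,-35),34,BYAW+90)])
E
```

```text
tin_a ['wrist'] [0.97] xy mm [439.3 -82.3] yaw deg 63.6 iou 0.95 
tin_a ['wrist'] [0.83] xy mm [506.1 -38.1] yaw deg -24.0 iou 0.947 
now [ 469.7 -101.4  118.8] th -26.0 t 23.4 F [-0.   0.   0.4] w 0.0844
3 x [0.01, 2.83, 2.3]  then 1 x spin 0.2
```

View pics/w8.png

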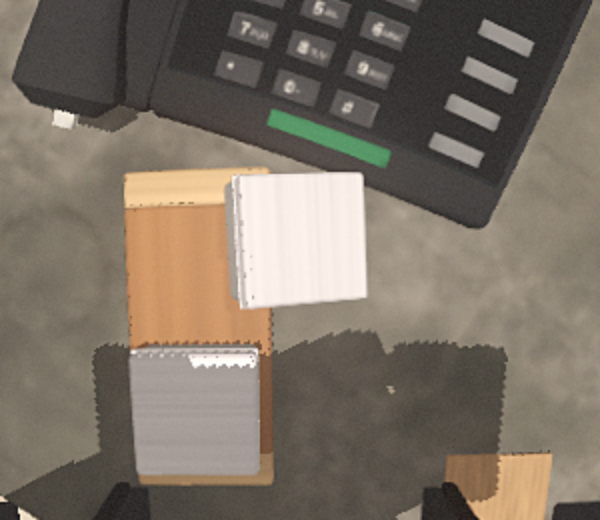

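```bash
python3 - <<'E'
from h import *
plan([(*onboard(38,-93),110,BYAW+90),(*onboard(38,-93),33.5,BYAW+90),(*onboard(38,-44),33.5,BYAW+90)])
E
```

```text
now [ 469.7 -101.4  118.8] th -26.0 t 23.4 F [-0.   0.   0.4] w 0.0844
3 x [1.94, 0.29, 2.33]  then 1 x spin 0.2
2 x [0.0, 3.82, 0.0]  then 0 x spin 0
2 x [-2.45, -0.0, 0.0]  then 0 x spin 0
```

>>> carry_out:
  moves:
    - [0,1.9,0,2.3,0]
    - [0,1.9,0,2.3,0]
    - [0,2,0,2.3,0]
    - [0,0,0,0,0]
    - [0,0,0,0,0]
    - [0,0,0,0,0]
    - [0,0,0,0,0]
    - [0,0,2.5,0,0]
    - [0,0,2.5,0,0]
    - [0,0,1.8,0,0]
    - [0,0,0,0,0]
    - [0,0,0,0,0]

```text
time: 24.35
tool_pos: [0.5509, -0.0674, 0.0511]
ee_rot: [0.689, -0.161, 0.16, -0.688]
force: [0.9, -0.2, -0.4]
width: 0.0149
```

```bash
python3 - <<'E'
from h import *
plan([(*onboard(38,-93),33.5,BYAW+90),(*onboard(38,-44),33.5,BYAW+90)])
E
```

```text
now [550.9 -67.4  51.1] th -26.2 t 24.4 F [ 0.9 -0.2 -0.4] w 0.0149
1 x [0.01, 1.76, 0.37]  then 1 x spin -0.0
2 x [-2.45, -0.0, -0.0]  then 0 x spin 0
```

>>> carry_out:
  moves:
    - [0,0,1.2,0.3,0]
    - [0,0,0.5,0,0]
    - [0,0,0,0,0]
    - [0,-0.7,0,0,0]
    - [0,-0.7,0,0,0]
    - [0,-0.7,0,0,0]
    - [0,-0.7,0,0,0]
    - [0,-0.7,0,0,0]
    - [0,-0.7,0,0,0]
    - [0,-0.7,0,0,0]
    - [0,0,0,0,0]
    - [0,0,0,0,0]

```text
time: 25.35
tool_pos: [0.5149, -0.0449, 0.0382]
ee_rot: [0.689, -0.156, 0.165, -0.688]
force: [6.0, -4.6, 12.3]
width: 0.0006
```

>>> carry_out:
  moves:
    - [0,1,0,0,0]
    - [0,1,-1,0,0]
    - [0.8,0,-3,0,0]
    - [0.8,0,-3,-2,0]
    - [0.8,-2,0,-3,0]
    - [0.8,-2,0,-2,0]
    - [0.8,-1,0,0,0]
    - [0.8,0,0,0,0]
    - [0.8,0,0,0,0]
    - [0.8,0,0,0,0]

```text
time: 26.18
tool_pos: [0.4524, -0.0918, 0.1046]
ee_rot: [0.689, -0.16, 0.16, -0.689]
force: [-0.4, 0.7, -0.2]
width: 0.0459
```

```bash
cat >> h.py <<'E'
def inboard(x,y):
    a=np.radians(BYAW); dx,dy=x-BX,y-BY; return round(dx*np.cos(a)+dy*np.sin(a),1), round(-dx*np.sin(a)+dy*np.cos(a),1)
E
python3 - <<'E'
from h import *
im=viewer.read_camera('wrist'); cv2.imwrite('pics/w9.png',cv2.resize(im[0:260,130:430],None,fx=2,fy=2))
locate(['tin_a'],['wrist'],z0=.01)
plan([(*onboard(29,0),36.5,BYAW+90)])
E
```

```text
tin_a ['wrist'] [0.88] xy mm [439.3 -82.5] yaw deg 63.5 iou 0.946 
tin_a ['wrist'] [0.83] xy mm [505.2 -37.9] yaw deg -22.1 iou 0.941 
now [452.5 -91.2 104.4] th -26.1 t 26.3 F [-0.5  0.7 -0.3] w 0.058
3 x [-0.5, 2.26, 1.98]  then 1 x spin 0.1
```

View pics/w9.png

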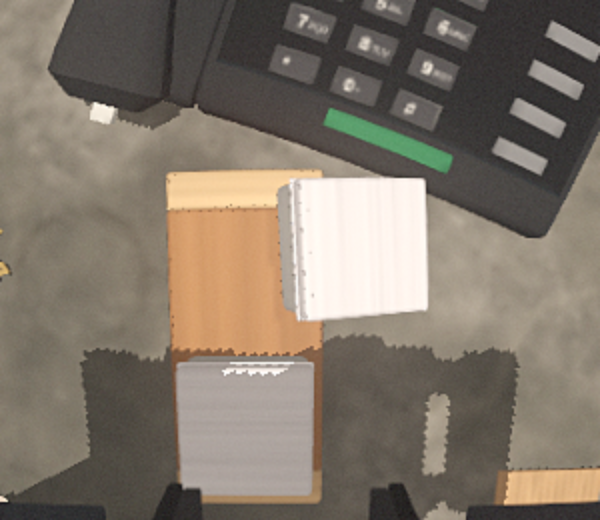

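The pushing finger rode over the tilted tin; it still leans on the board's edge, and the phone is too near to grip it the other way. I'll press it flat from above on its board side and drag it onto the board with the closed fingertips.

```bash
python3 - <<'E'
from h import *
plan([(*onboard(33,-20),104,BYAW+90),(*onboard(33,-20),56,BYAW+90),(*onboard(22,16),56,BYAW+90)])
E
```

```text
now [452.5 -91.2 104.4] th -26.1 t 26.3 F [-0.5  0.7 -0.3] w 0.058
2 x [0.25, 0.02, 3.17]  then 1 x spin 0.1
2 x [0.0, 2.4, 0.0]  then 0 x spin 0
1 x [-3.6, -0.0, -1.1]  then 0 x spin 0
```

>>> carry_out:
  moves:
    - [0,0.2,0,3.2,0]
    - [0,0.3,0,3.1,0]
    - [0,0,0,0,0]
    - [0,0,0,0,0]
    - [0,0,0,0,0]
    - [0,0,0,0,0]
    - [0,0,0,0,0]
    - [0,0,1.5,0,0]
    - [0,0,1.5,0,0]
    - [0,0,0.5,0,0]
    - [0,0,0.5,0,0]
    - [0,0,0,0,0]

```text
time: 27.33
tool_pos: [0.4833, -0.038, 0.0637]
ee_rot: [0.689, -0.161, 0.16, -0.689]
force: [-0.1, 0.5, 0.3]
width: 0.0017
```

>>> carry_out:
  moves:
    - [0,0,0.4,0,0]
    - [0,0,0.4,0,0]
    - [0,0,0,0,0]
    - [0,0,0,0,0]

```text
time: 27.67
tool_pos: [0.4839, -0.0376, 0.0564]
ee_rot: [0.689, -0.16, 0.16, -0.689]
force: [0.2, 0.3, -0.0]
width: 0.0005
```

```bash
python3 - <<'E'
from h import *
im=viewer.read_camera('wrist'); im2=viewer.read_camera('side'); im3=viewer.read_camera('scene')
C=cam('side')
a=cv2.resize(im[120:330,170:430],(520,420)); 
def crop(n,i,s):
    c=w2px(n,np.array([[.49,-.05,.02]]),cam(n))[0].astype(int); k=i[c[1]-s:c[1]+s,c[0]-s:c[0]+s]; return cv2.resize(k,(270,270),interpolation=cv2.INTER_CUBIC)
b=np.vstack([crop('side',im2,40),crop('scene',im3,40)])
o=np.zeros((540,790,3),np.uint8); o[:420,:520]=a; o[:540,520:]=b
cv2.imwrite('pics/w10.png',o)
E
```

```text
(no output)
```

View pics/w10.png

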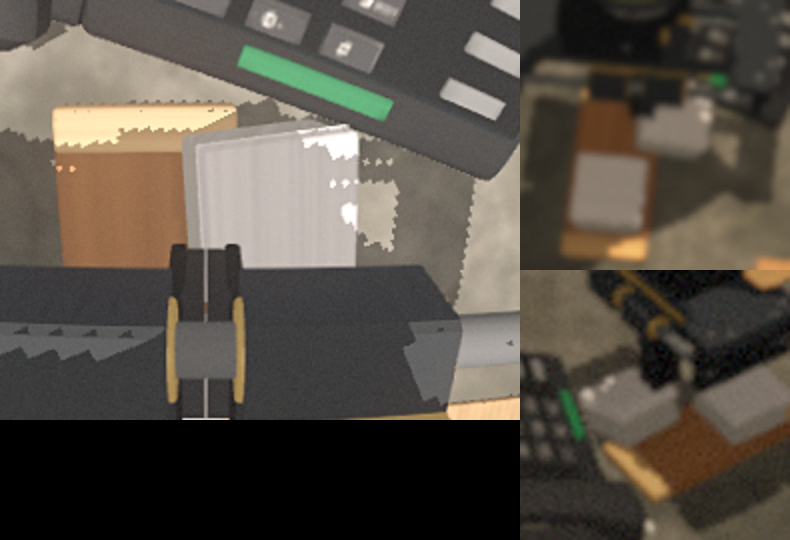

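>>> carry_out:
  moves:
    - [0.8,0,-3,0,0]
    - [0.8,0,-3,-3,0]
    - [0.8,0,0,-4,0]
    - [0.8,0,0,-2,0]
    - [0.8,0,0,0,0]
    - [0.8,0,0,0,0]
    - [0.8,0,0,0,0]

```text
time: 28.4
tool_pos: [0.4448, -0.1172, 0.1159]
ee_rot: [-0.689, 0.16, -0.16, 0.689]
force: [0.3, -0.9, -0.0]
width: 0.0393
```

```bash
cat >> h.py <<'E'
def fit6(v0,obs,dim=(.05,.05,.03)):
    """v=(x,y,z of underside centre, rotvec rel. to board frame) silhouette fit"""
    q=np.array([[a*dim[0]/2,b*dim[1]/2,c*dim[2]] for a in(-1,1) for b in(-1,1) for c in(0,1)])
    B=R.from_euler('z',BYAW,degrees=True)
    def f(v):
        P=(B*R.from_rotvec(v[3:])).apply(q)+v[:3]; tot=0
        for n,m,C in obs:
            h=cv2.convexHull(w2px(n,P,C).astype(np.float32))[:,0]
            im=np.zeros((420*4,560*4),np.uint8); cv2.fillConvexPoly(im,np.round((h+.5)*64).astype(np.int32),1,shift=4)
            big=cv2.resize(m.astype(np.uint8),None,fx=4,fy=4,interpolation=cv2.INTER_NEAREST); tot+=(im&big).sum()/(im|big).sum()
        return -tot/len(obs)
    v0=np.array(v0,float); st=np.vstack([v0]+[v0+d for d in np.diag([.006,.006,.006,.2,.2,.1])])
    r=minimize(f,v0,method='Nelder-Mead',options=dict(initial_simplex=st,xatol=1e-5,fatol=1e-5,maxfev=600)); return r.x,-r.fun
E
python3 - <<'E'
from h import *
obs=[]
for n in ('wrist','side','scene'):
    for o in masks(n,'tin_a'):
        ys,xs=np.nonzero(o[1]); w=px2w(n,[[xs.mean(),ys.mean()]],.025,o[2])[0]*1000
        print(n,round(o[3],2),len(xs),w[:2].round(),inboard(*w[:2]))
        if 20<inboard(*w[:2])[0]<75 and -80<inboard(*w[:2])[1]<-15: obs.append(o[:3])
for ob in (obs,obs[:1],obs[1:]):
  if ob:
   for t in (-.3,0,.3):
    v,q=fit6([.505,-.038,.005,t,0,0],ob); print([o[0] for o in ob],inboard(*(v[:2]*1000)),round(v[2]*1000,1),np.degrees(v[3:]).round(1),round(q,3))
plan([(*onboard(33,-20),104,BYAW+90)])
E
```

```text
wrist 0.77 4661 [506. -38.] (np.float64(41.0), np.float64(-39.8))
wrist 0.75 4516 [439. -83.] (np.float64(-29.3), np.float64(0.9))
side 0.83 307 [439. -88.] (np.float64(-33.8), np.float64(-1.6))
scene 0.71 892 [482. 326.] (np.float64(356.7), np.float64(142.5))
scene 0.71 421 [506. -38.] (np.float64(40.9), np.float64(-39.5))
scene 0.69 889 [398. 279.] (np.float64(278.1), np.float64(197.1))
scene 0.65 512 [440. -85.] (np.float64(-30.3), np.float64(-1.4))
['wrist', 'scene'] (np.float64(40.7), np.float64(-45.5)) 9.6 [-17.   -0.3   1.4] 0.827
['wrist', 'scene'] (np.float64(41.4), np.float64(-32.6)) 12.2 [31.3 -3.4 -0. ] 0.895
['wrist', 'scene'] (np.float64(43.4), np.float64(-32.9)) 12.3 [30.2 -6.8  1.2] 0.9
['wrist'] (np.float64(40.4), np.float64(-44.0)) 7.9 [-9.2  0.1  0.8] 0.935
['wrist'] (np.float64(39.9), np.float64(-36.6)) 4.0 [11.6  2.5  1.7] 0.973
['wrist'] (np.float64(40.0), np.float64(-36.6)) 4.4 [11.4  2.4  1.6] 0.973
['scene'] (np.float64(31.4), np.float64(-50.8)) -7.4 [ 25.8 -13.5  12.5] 0.891
['scene'] (np.float64(34.5), np.float64(-44.1)) -0.2 [28.6 -8.5  0.2] 0.901
['scene'] (np.float64(37.6), np.float64(-39.6)) 4.9 [29.4 -7.1 -1.1] 0.897
now [ 444.8 -116.9  115.7] th -26.1 t 28.7 F [-0.5  0.3 -1.1] w 0.063
3 x [0.02, 0.39, 3.0]  then 1 x spin 0.1
```

```bash
python3 - <<'E'
from h import *
plan([(*onboard(37,-28),100,BYAW+90)])
E
```

```text
now [ 444.8 -116.9  115.7] th -26.1 t 28.7 F [-0.5  0.3 -1.1] w 0.063
3 x [0.29, 0.52, 3.13]  then 1 x spin 0.1
```

>>> carry_out:
  moves:
    - [0,0.3,0.5,3.1,0]
    - [0,0.3,0.5,3.1,0]
    - [0,0.3,0.6,3.2,0]
    - [0,0,0,0,0]
    - [0,0,0,0,0]
    - [0,0,0,0,0]
    - [0,0,0,0,0]
    - [0,0,1.5,0,0]
    - [0,0,1.3,0,0]
    - [0,0,0.4,0,0]
    - [0,0,0.3,0,0]
    - [0,0,0,0,0]

```text
time: 29.7
tool_pos: [0.4933, -0.038, 0.0642]
ee_rot: [0.689, -0.161, 0.16, -0.689]
force: [0.0, -0.4, 0.4]
width: 0.0024
```

>>> carry_out:
  moves:
    - [0,0,0.4,0,0]
    - [0,0,0.3,0,0]
    - [0,0,0,0,0]
    - [0,0,0,0,0]

```text
time: 30.03
tool_pos: [0.494, -0.0374, 0.0578]
ee_rot: [0.689, -0.16, 0.16, -0.689]
force: [-0.0, -0.4, -0.3]
width: 0.0002
```

>>> carry_out:
  moves:
    - [0,0,0.3,0,0]
    - [0,0,0.3,0,0]
    - [0,0,0,0,0]
    - [0,0,0,0,0]

```text
time: 30.37
tool_pos: [0.4938, -0.0374, 0.0515]
ee_rot: [-0.689, 0.16, -0.16, 0.689]
force: [0.6, -0.2, -0.2]
width: -0.0
```

>>> carry_out:
  moves:
    - [0,0,0.3,0,0]
    - [0,0,0.3,0,0]
    - [0,0,0,0,0]
    - [0,0,0,0,0]

```text
time: 30.7
tool_pos: [0.4938, -0.0374, 0.0455]
ee_rot: [-0.689, 0.16, -0.16, 0.689]
force: [0.7, -0.5, -0.2]
width: 0.0004
```

```bash
python3 - <<'E'
from h import *
im=viewer.read_camera('wrist'); cv2.imwrite('pics/w11.png',cv2.resize(im[120:330,170:430],(520,420)))
obs=[o[:3] for o in masks('wrist','tin_a')]
for o in obs: print(o[1].sum(),fit6([.505,-.038,.005,.2,0,0],[o]))
E
```

```text
5009 (array([ 0.49534157, -0.0512556 , -0.02625941,  0.51996419,  0.53099383,
        0.18476401]), np.float64(0.7198153050296038))
```

View pics/w11.png

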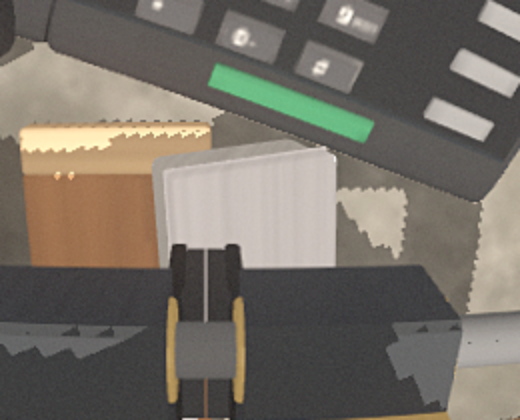

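```bash
python3 - <<'E'
from h import *
s=bot.read_state(); tip=np.array(s['tool_pos'])-[0,0,.022]; tcp=np.array(s['tool_pos'])
ims=[]
q=np.array([[a*.025,b*.025,c*.03] for c in(0,1) for a,b in((-1,-1),(1,-1),(1,1),(-1,1))])
B=R.from_euler('z',BYAW,degrees=True)
def box(p,rx): return (B*R.from_rotvec([rx,0,0])).apply(q)+p
o=onboard(40,-36.6); b1=box([o[0]/1000,o[1]/1000,.004],.2); o=onboard(-28.5,0.5); b2=box([o[0]/1000,o[1]/1000,.01],0)
for n,S,W in (('wrist',None,400),('scene',45,390),('side',45,390)):
    im=viewer.read_camera(n); C=cam(n); c=w2px(n,np.array([[.48,-.05,.02]]),C)[0].astype(int)
    if S is None: x0,y0,f=150,90,1.55; sub=im[90:348,150:408]; sub=cv2.resize(sub,(400,400),interpolation=cv2.INTER_CUBIC)
    else: x0,y0,f=c[0]-S,c[1]-S,390/(2*S); sub=cv2.resize(im[y0:y0+2*S,x0:x0+2*S],(390,390),interpolation=cv2.INTER_CUBIC)
    for P in (b1,b2):
        p=(((w2px(n,P,C)+.5-[x0,y0])*f)).astype(int)
        for k,col in ((0,(0,0,255)),(4,(0,255,0))): cv2.polylines(sub,[p[k:k+4]],True,col,1)
    for pt,col in ((tip,(255,0,255)),(tcp,(255,255,0))):
        p=((w2px(n,pt[None],C)[0]+.5-[x0,y0])*f).astype(int); cv2.circle(sub,tuple(map(int,p)),5,col,2)
    ims.append(sub[:390,:390])
o=np.hstack(ims[:2]); cv2.imwrite('pics/w12.png',o); cv2.imwrite('pics/w12s.png',ims[2])
E
```

```text
(no output)
```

View pics/w12.png

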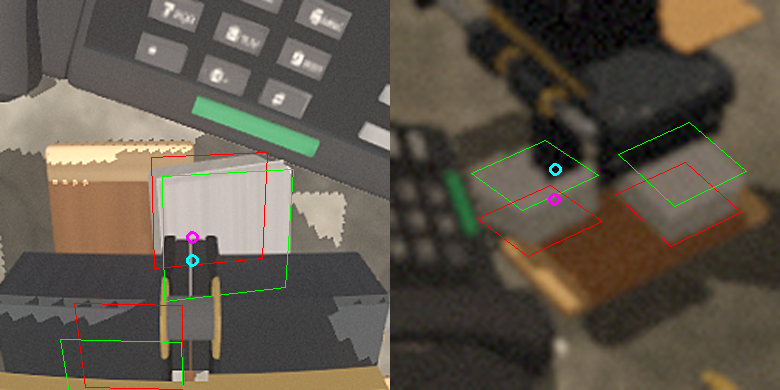

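View pics/w12s.png

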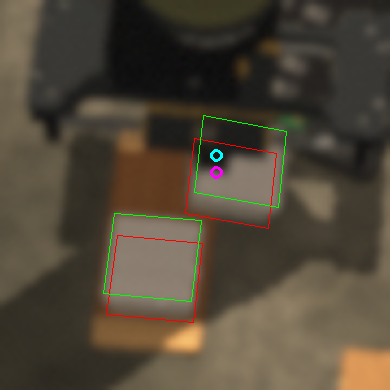

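>>> carry_out:
  moves:
    - [0,0,0.3,0,0]
    - [0,0,0.3,0,0]
    - [0,0,0,0,0]
    - [0,0,0,0,0]

```text
time: 31.33
tool_pos: [0.4948, -0.0373, 0.0428]
ee_rot: [0.69, -0.16, 0.16, -0.688]
force: [-9.8, 0.3, 30.8]
width: 0.0005
```

>>> carry_out:
  moves:
    - [0,-0.4,0,0,0]
    - [0,-0.4,0,0,0]
    - [0,0,0,0,0]

```text
time: 31.58
tool_pos: [0.4861, -0.0335, 0.0403]
ee_rot: [0.689, -0.16, 0.16, -0.688]
force: [-2.7, 1.5, 9.6]
width: 0.0008
```

```bash
python3 - <<'E'
from h import *
o=masks('wrist','tin_a'); print([ (x[1].sum(),np.argwhere(x[1]).min(0),np.argwhere(x[1]).max(0)) for x in o])
plan([(*onboard(37,-28),100,BYAW+90)])
E
```

```text
[(np.int64(4922), array([194, 252]), array([253, 348])), (np.int64(173), array([320, 261]), array([336, 281]))]
now [486.2 -33.5  40.2] th -26.2 t 31.7 F [-4.   1.1  9.2] w 0.0005
2 x [0.41, -2.99, 0.04]  then 1 x spin 0.0
```

>>> carry_out:
  moves:
    - [0,0,-1,0,0]
    - [0,0,-3,0,0]
    - [0,0,-3,-3,0]
    - [0,0,-3,-4,0]
    - [0,0,0,-3,0]
    - [0,1.5,0,0,0]
    - [0,0,0,0,0]
    - [0,0,0,0,0]
    - [0,0,0,0,0]

```text
time: 32.43
tool_pos: [0.4593, -0.1223, 0.134]
ee_rot: [-0.688, 0.16, -0.159, 0.689]
force: [0.4, 0.8, -0.2]
width: 0.0001
```

```bash
python3 - <<'E'
from h import *
ms=masks('wrist','tin_a'); im=viewer.read_camera('wrist'); C=cam('wrist')
for o in ms:
    ys,xs=np.nonzero(o[1]); print(xs.min(),xs.max(),ys.min(),ys.max())
    for t in(-.2,.2): print(fit6([.505,-.038,.005,t,0,0],[o[:3]]))
s=40
x0,y0=190,20; sub=cv2.resize(im[y0:y0+190,x0:x0+240],None,fx=3.2,fy=3.2,interpolation=cv2.INTER_CUBIC)
a=np.radians(BYAW)
for x in range(0,80,10):
    for y in (-31,31):
        p=onboard(x,y); u=(w2px('wrist',np.array([[p[0]/1000,p[1]/1000,.01]]),C)[0]+.5-[x0,y0])*3.2; cv2.circle(sub,(int(u[0]),int(u[1])),2,(0,0,255),-1)
cv2.imwrite('pics/w13.png',sub); state()
E
```

```text
199 262 145 207
(array([ 0.505, -0.038,  0.005, -0.2  ,  0.   ,  0.   ]), np.float64(0.0))
(array([ 0.505, -0.038,  0.005,  0.2  ,  0.   ,  0.   ]), np.float64(0.0))
246 314 62 125
(array([ 0.50787375, -0.04005074,  0.00340769, -0.06615153,  0.04565301,
        0.00419536]), np.float64(0.9331320500245218))
(array([ 0.50353752, -0.03670872,  0.00723622,  0.18028998, -0.0242125 ,
        0.04632138]), np.float64(0.9745069671819082))
{'time': 32.5833, 'tool_pos': [0.4593, -0.1223, 0.134], 'ee_rot': [-0.6887, 0.1594, -0.1589, 0.6892], 'force': [-1.0243, -0.4564, 0.0699], 'width': 0.0004}
```

View pics/w13.png

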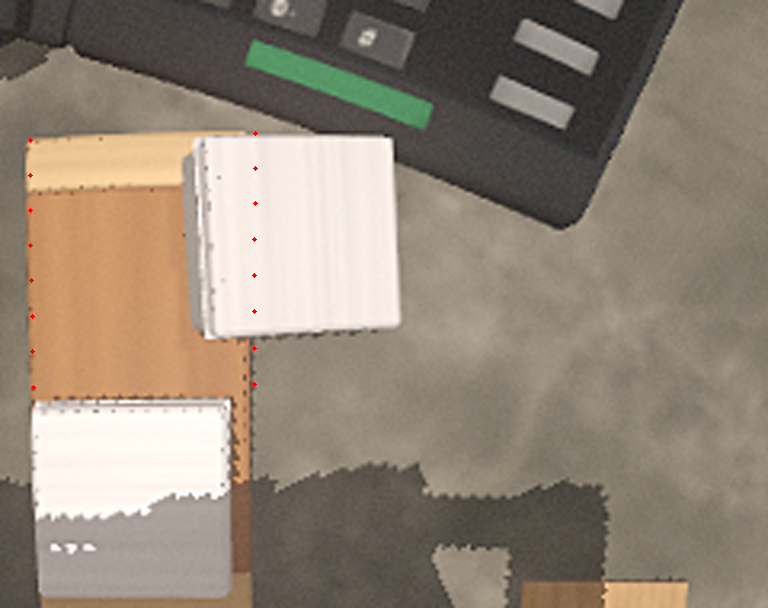

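```bash
python3 - <<'E'
from h import *
plan([(*onboard(-28,0),75,BYAW+90)])
E
```

```text
now [ 459.3 -122.3  134. ] th -26.0 t 32.6 F [-1.  -0.5  0.1] w 0.0004
2 x [-1.74, 2.95, 1.37]  then 1 x spin 0.2
```

>>> carry_out:
  moves:
    - [0,-1.7,2,1.4,0]
    - [0,-1.8,2,1.4,0]
    - [0,0,1.9,0,0]
    - [0,0,0,0,0]
    - [0,0,0,0,0]
    - [0,0,0,0,0]
    - [0,0,0.5,0,0]
    - [0,0,0.5,0,0]
    - [0,0,0,0,0]
    - [0,0,0,0,0]

```text
time: 33.42
tool_pos: [0.4402, -0.0834, 0.0651]
ee_rot: [-0.689, 0.16, -0.16, 0.689]
force: [0.8, -1.0, -0.6]
width: 0.0005
```

>>> carry_out:
  moves:
    - [0,0,0.3,0,0]
    - [0,0,0.2,0,0]
    - [0,0,0,0,0]
    - [0,0,0,0,0]

```text
time: 33.75
tool_pos: [0.4402, -0.0832, 0.0601]
ee_rot: [-0.689, 0.16, -0.16, 0.689]
force: [0.4, -1.1, 0.5]
width: 0.0005
```

>>> carry_out:
  moves:
    - [0,0,0.3,0,0]
    - [0,0,0.3,0,0]
    - [0,0,0,0,0]
    - [0,0,0,0,0]

```text
time: 34.08
tool_pos: [0.4401, -0.0831, 0.054]
ee_rot: [-0.689, 0.16, -0.16, 0.689]
force: [-0.5, -0.1, -0.1]
width: 0.0003
```

>>> carry_out:
  moves:
    - [0,0,0.3,0,0]
    - [0,0,0.2,0,0]
    - [0,0,0,0,0]
    - [0,0,0,0,0]

```text
time: 34.42
tool_pos: [0.4402, -0.0832, 0.0491]
ee_rot: [-0.689, 0.16, -0.16, 0.689]
force: [-0.5, 0.4, -0.7]
width: 0.0003
```

>>> carry_out:
  moves:
    - [0,0,0.2,0,0]
    - [0,0,0.1,0,0]
    - [0,0,0,0,0]
    - [0,0,0,0,0]

```text
time: 34.75
tool_pos: [0.4402, -0.0833, 0.0462]
ee_rot: [0.689, -0.16, 0.16, -0.689]
force: [-0.1, -0.5, -0.3]
width: 0.0009
```

>>> carry_out:
  moves:
    - [0,0,0.1,0,0]
    - [0,0,0.1,0,0]
    - [0,0,0,0,0]
    - [0,0,0,0,0]

```text
time: 35.08
tool_pos: [0.4402, -0.0833, 0.0441]
ee_rot: [0.689, -0.16, 0.16, -0.689]
force: [-0.1, 0.8, 0.4]
width: 0.0001
```

>>> carry_out:
  moves:
    - [0,0,0.1,0,0]
    - [0,0,0,0,0]
    - [0,0,0,0,0]

```text
time: 35.33
tool_pos: [0.4402, -0.0833, 0.0432]
ee_rot: [0.689, -0.16, 0.16, -0.689]
force: [-0.1, -0.6, -0.4]
width: 0.0004
```

>>> carry_out:
  moves:
    - [0,0,0.1,0,0]
    - [0,0,0.1,0,0]
    - [0,0,0,0,0]
    - [0,0,0,0,0]

```text
time: 35.67
tool_pos: [0.4402, -0.0832, 0.0411]
ee_rot: [-0.689, 0.16, -0.16, 0.689]
force: [-0.2, 0.4, -0.4]
width: 0.0004
```

>>> carry_out:
  moves:
    - [0,0,0.1,0,0]
    - [0,0,0.1,0,0]
    - [0,0,0,0,0]
    - [0,0,0,0,0]

```text
time: 36.0
tool_pos: [0.4404, -0.0833, 0.0397]
ee_rot: [0.689, -0.16, 0.16, -0.689]
force: [-2.9, 1.5, 7.5]
width: 0.0006
```

```bash
python3 - <<'E'
from h import *
for n in('scene','side'):
    im=viewer.read_camera(n); c=w2px(n,np.array([[.46,-.06,.03]]),cam(n))[0].astype(int); 
    cv2.imwrite(f'pics/x_{n}.png',cv2.resize(im[c[1]-50:c[1]+50,c[0]-50:c[0]+50],(400,400),interpolation=cv2.INTER_CUBIC))
a=np.hstack([cv2.imread('pics/x_scene.png'),cv2.imread('pics/x_side.png')]); cv2.imwrite('pics/w14.png',a); state()
E
```

```text
{'time': 36.1, 'tool_pos': [0.4404, -0.0833, 0.0397], 'ee_rot': [0.689, -0.1602, 0.16, -0.6885], 'force': [-1.8391, -0.1512, 5.4208], 'width': 0.0007}
```

View pics/w14.png

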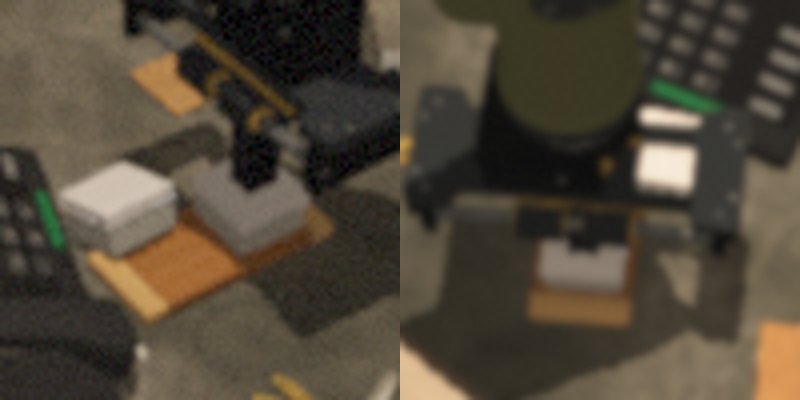

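```bash
python3 - <<'E'
from h import *
p=viewer.camera_params('wrist'); K=np.array(p['intrinsics'])
def C(pos,th):
    a=np.radians(th); T=np.eye(4); X=np.array([np.cos(a),np.sin(a),0]); Y=np.array([0,0,-1.]); T[:3,:3]=np.stack([X,Y,np.cross(X,Y)],1); T[:3,3]=np.array(pos)/1000; return (T@np.array(p['mount']),K,p)
V=[((228,196),C((621.2,-92.4,167.9),-37)),((368,91),C((459.3,-122.3,134),-26.1)),((402.5,118.5),C((452.5,-91.2,104.4),-26.1)),((371,113.5),C((469.7,-101.4,118.8),-26.1))]
A=np.zeros((3,3));b=np.zeros(3)
for uv,c in V:
    o=c[0][:3,3]; d=px2w('wrist',[uv],0,c)[0]-o; d/=np.linalg.norm(d); M=np.eye(3)-np.outer(d,d); A+=M;b+=M@o
P=np.linalg.solve(A,b); print('phone corner',P*1000,inboard(*(P[:2]*1000)))
for uv,c in V: print(w2px('wrist',P[None],c),uv)
E
```

```text
phone corner [581.06131484 -67.68155229   9.71526335] (np.float64(47.4), np.float64(-120.1))
[[227.62510354 195.7585234 ]] (228, 196)
[[368.49415071  89.54137684]] (368, 91)
[[400.36492483 118.73627554]] (402.5, 118.5)
[[372.88571929 115.15705007]] (371, 113.5)
```

Contact on the near tin's flat top (z 40) came at a reported z of about 40. So the fingertips sit at the reported height, about 22 mm shorter than stated, and my grips were too high. The phone's front lip is also low. I'll grip the leaning tin again, deeper.

>>> carry_out:
  moves:
    - [1,0,-1,0,0]
    - [1,0,-2,0,0]
    - [1,0,-3,0,0]
    - [1,0,-1,0,0]
    - [1,0,0,0,0]
    - [1,0,0,0,0]

```text
time: 36.6
tool_pos: [0.4403, -0.084, 0.1093]
ee_rot: [0.689, -0.16, 0.161, -0.688]
force: [-0.7, -0.1, -0.8]
width: 0.0324
```

```bash
python3 - <<'E'
from h import *
plan([(*onboard(34,-37),100,BYAW+90),(*onboard(34,-37),14,BYAW+90)])
E
```

```text
now [440.3 -84.  109.3] th -26.2 t 36.6 F [-0.7 -0.1 -0.8] w 0.0324
2 x [1.8, 0.46, 3.17]  then 1 x spin -0.0
3 x [0.0, 2.87, 0.0]  then 0 x spin 0
```

>>> carry_out:
  moves:
    - [1,1.8,0.5,3.2,0]
    - [1,1.8,0.5,3.1,0]
    - [1,0,0,0,0]
    - [1,0,0,0,0]
    - [1,0,0,0,0]
    - [1,0,0,0,0]
    - [1,0,0,0,0]
    - [1,0,0,0,0]
    - [1,0,2,0,0]
    - [1,0,2,0,0]
    - [1,0,0,0,0]
    - [1,0,0,0,0]

```text
time: 37.6
tool_pos: [0.4958, -0.046, 0.0599]
ee_rot: [0.689, -0.161, 0.16, -0.688]
force: [0.6, -0.4, 0.8]
width: 0.0869
```

>>> carry_out:
  moves:
    - [1,0,1.5,0,0]
    - [1,0,1.3,0,0]
    - [1,0,1,0,0]
    - [1,0,0.6,0,0]
    - [1,0,0,0,0]
    - [1,0,0,0,0]
    - [1,0,0,0,0]

```text
time: 38.18
tool_pos: [0.4972, -0.0449, 0.0165]
ee_rot: [-0.689, 0.16, -0.16, 0.689]
force: [-0.4, 0.1, 0.6]
width: 0.087
```

>>> carry_out:
  moves:
    - [1,0,0.3,0,0]
    - [1,0,0,0,0]
    - [0.4,0,0,0,0]
    - [0,0,0,0,0]
    - [0,0,0,0,0]
    - [0,0,0,0,0]
    - [0,0,0,0,0]
    - [0,0,0,0,0]
    - [0,0,0,0,0]
    - [0,0,0,0,0]
    - [0,0,0,0,0]

```text
time: 39.1
tool_pos: [0.4984, -0.046, 0.0139]
ee_rot: [0.689, -0.159, 0.161, -0.689]
force: [4.6, -3.8, 3.3]
width: 0.0551
```

>>> carry_out:
  moves:
    - [0,0,-0.5,0,0]
    - [0,0,-1,0,0]
    - [0,0,-2,0,0]
    - [0,0,-2,0,0]
    - [0,0,-1,0,0]
    - [0,0,0,0,0]
    - [0,0,0,0,0]
    - [0,0,0,0,0]

```text
time: 39.77
tool_pos: [0.4956, -0.0451, 0.077]
ee_rot: [0.689, -0.161, 0.159, -0.689]
force: [-0.0, -0.4, -1.8]
width: 0.0551
```

```bash
python3 - <<'E'
from h import *
im=viewer.read_camera('wrist'); im2=viewer.read_camera('scene'); c=w2px('scene',np.array([[.48,-.05,.04]]),cam('scene'))[0].astype(int)
b=cv2.resize(im2[c[1]-50:c[1]+50,c[0]-50:c[0]+50],(390,390),interpolation=cv2.INTER_CUBIC)
a=cv2.resize(im[110:370,150:410],(390,390)); cv2.imwrite('pics/w15.png',np.hstack([a,b])); 
for o in masks('wrist','tin_a'):
    if o[1].sum()<2000: continue
    s=bot.read_state()['tool_pos']; print(fit6([s[0]+.003,s[1]+.006,s[2]-.015,0,0,0],[o[:3]]))
plan([(*onboard(34,-37),14,BYAW+90)])
E
```

```text
(array([ 0.4975063 , -0.03909479,  0.05509628,  0.04999422,  0.2376876 ,
        0.13915703]), np.float64(0.8282330900828486))
now [496.  -44.8  77.2] th -26.1 t 40.0 F [-0.5  0.5 -1.6] w 0.0552
2 x [0.17, 3.16, 0.18]  then 1 x spin 0.1
```

View pics/w15.png

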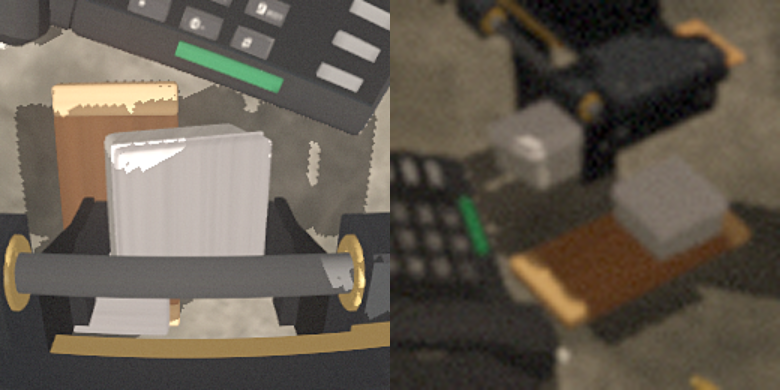

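The tin is lifted, but tilted about 11° in the grip (opening 55 mm). I'll set its low edge on the board, release it so it drops flat, then regrip to square it.

```bash
python3 - <<'E'
from h import *
plan([(*onboard(24,0),77,BYAW+90),(*onboard(24,0),27,BYAW+90)])
E
```

```text
now [496.  -44.8  77.2] th -26.1 t 40.0 F [-0.5  0.5 -1.6] w 0.0552
1 x [-3.37, 0.02, -0.63]  then 1 x spin 0.1
2 x [0.0, 2.5, 0.0]  then 0 x spin 0
```

>>> carry_out:
  moves:
    - [0,-1.7,0,-0.6,0]
    - [0,-1.7,0,-0.5,0]
    - [0,0,0,0,0]
    - [0,0,0,0,0]
    - [0,0,1.5,0,0]
    - [0,0,1.5,0,0]
    - [0,0,1,0,0]
    - [0,0,0.6,0,0]
    - [0,0,0,0,0]
    - [0,0,0,0,0]

```text
time: 40.8
tool_pos: [0.4616, -0.0394, 0.032]
ee_rot: [-0.689, 0.16, -0.159, 0.689]
force: [0.8, 0.8, -1.2]
width: 0.055
```

>>> carry_out:
  moves:
    - [0,0,0.4,0,0]
    - [0,0,0.3,0,0]
    - [0,0,0,0,0]
    - [0,0,0,0,0]

```text
time: 41.13
tool_pos: [0.4613, -0.04, 0.0251]
ee_rot: [0.689, -0.16, 0.16, -0.689]
force: [-0.5, -0.0, -0.8]
width: 0.0553
```

Near contact; lower a bit more, release, then go deeper and squeeze square.

>>> carry_out:
  moves:
    - [0,0,0.3,0,0]
    - [0,0,0.2,0,0]
    - [0,0,0,0,0]
    - [1,0,0,0,0]
    - [1,0,0,0,0]
    - [1,0,0,0,0]
    - [1,0,0,0,0]
    - [1,0,0,0,0]
    - [1,0,0,0,0]
    - [1,0,0,0,0]

```text
time: 41.97
tool_pos: [0.4613, -0.04, 0.02]
ee_rot: [0.689, -0.16, 0.16, -0.689]
force: [0.9, -0.9, -1.2]
width: 0.0853
```

>>> carry_out:
  moves:
    - [1,0,0.3,0,0]
    - [1,0,0,0,0]
    - [0,0,0,0,0]
    - [0,0,0,0,0]
    - [0,0,0,0,0]
    - [0,0,0,0,0]
    - [0,0,0,0,0]
    - [0,0,0,0,0]
    - [0,0,0,0,0]
    - [0,0,0,0,0]

```text
time: 42.8
tool_pos: [0.4606, -0.0397, 0.0169]
ee_rot: [0.689, -0.161, 0.159, -0.689]
force: [-2.4, 0.7, 3.0]
width: 0.0502
```

```bash
python3 - <<'E'
from h import *
plan([(*onboard(29,0),77,BYAW+90)]); s=bot.read_state()['tool_pos']; print(inboard(s[0]*1000,s[1]*1000))
E
```

```text
now [460.6 -39.7  16.9] th -26.1 t 42.8 F [-2.4  0.7  3. ] w 0.0502
2 x [0.02, -3.0, 0.48]  then 1 x spin 0.1
(np.float64(19.4), np.float64(0.4))
```

Width is 50.2 mm, so the tin is square and flat in the jaws. Release, back off and check both tins.

>>> carry_out:
  moves:
    - [0.7,0,0,0,0]
    - [0.7,0,0,0,0]
    - [0.7,0,0,0,0]
    - [0.7,0,0,0,0]
    - [0.7,0,-2,0,0]
    - [0.7,0,-3,0,0]
    - [0.7,0,-3,-2,0]
    - [0.7,0,-3,-4,0]
    - [0.7,0,0,-2,0]
    - [0.7,0,0,0,0]
    - [0.7,0,0,0,0]
    - [0.7,0,0,0,0]

```text
time: 43.8
tool_pos: [0.4313, -0.1009, 0.1182]
ee_rot: [0.689, -0.16, 0.16, -0.689]
force: [-0.1, 0.6, -0.0]
width: 0.0607
```

```bash
cat >> h.py <<'E'
def tins(z0,cams=('wrist',),t='tin_a',dim=(.05,.05,.03)):
    for n in cams:
        for o in masks(n,t):
            ys,xs=np.nonzero(o[1]); w=px2w(n,[[xs.mean(),ys.mean()]],z0+dim[2]*.9,o[2])[0,:2]
            v,q=fit(w,dim,z0,[o[:3]]); b=inboard(*(v[:2]*1000)); print(n,t,round(o[3],2),'world',np.round(v[:2]*1000,1),'board',b,'yaw-board',round((np.degrees(v[2])-BYAW+45)%90-45,1),'iou',round(q,3))
E
python3 - <<'E'
from h import *
tins(.01)
plan([(402,181,150,-35),(401,275,120,-5)])
E
```

```text
wrist tin_a 0.94 world [465.  -28.3] board (np.float64(31.5), np.float64(1.5)) yaw-board 1.5 iou 0.979
wrist tin_a 0.72 world [439.3 -82.4] board (np.float64(-28.4), np.float64(0.6)) yaw-board -0.1 iou 0.942
now [431.5 -99.9 118.1] th -26.0 t 43.9 F [-0.1  0.3 -0.5] w 0.0606
8 x [-1.87, -0.4, 2.99]  then 2 x spin 4.5
3 x [-1.82, 1.0, 2.55]  then 5 x spin -6.0
```

```bash
python3 -c "
from h import *
plan([(524,-229,120,-26)])"
```

```text
now [431.5 -99.9 118.1] th -26.0 t 43.9 F [-0.1  0.3 -0.5] w 0.0606
4 x [3.5, -0.05, -1.89]  then 1 x spin -0.0
```

>>> carry_out:
  moves:
    - [0,3.5,0,-1.9,0]
    - [0,3.5,0,-1.9,0]
    - [0,3.5,0,-1.9,0]
    - [0,3.5,0,-1.9,0]
    - [0,0,0,0,0]
    - [0,0,0,0,0]
    - [0,0,0,0,0]
    - [0,0,0,0,0]

```text
time: 44.57
tool_pos: [0.5166, -0.2196, 0.1187]
ee_rot: [-0.689, 0.16, -0.157, 0.689]
force: [0.1, 0.6, -0.1]
width: 0.0158
```

```bash
python3 - <<'E'
from h import *
tins(0.,('wrist',),'card_a',DIM['card']); state()
im=viewer.read_camera('wrist'); cv2.imwrite('pics/w16.png',im)
for d in viewer.mark_of('wrist','edge'): print('edge',d['confidence'],c2w(cam('wrist'),d['location']))
im=viewer.read_camera('side'); cv2.imwrite('pics/s16.png',im)
E
```

```text
wrist card_a 0.7 world [ 638.6 -266. ] board (np.float64(-105.1), np.float64(-259.3)) yaw-board -12.6 iou 0.734
wrist card_a 0.66 world [ 523.1 -228.1] board (np.float64(-122.1), np.float64(-138.9)) yaw-board 0.8 iou 0.902
{'time': 44.6667, 'tool_pos': [0.5164, -0.2206, 0.1193], 'ee_rot': [0.6896, -0.1598, 0.1575, -0.6886], 'force': [-0.0182, -0.6495, 0.0598], 'width': 0.0076}
```

View pics/w16.png

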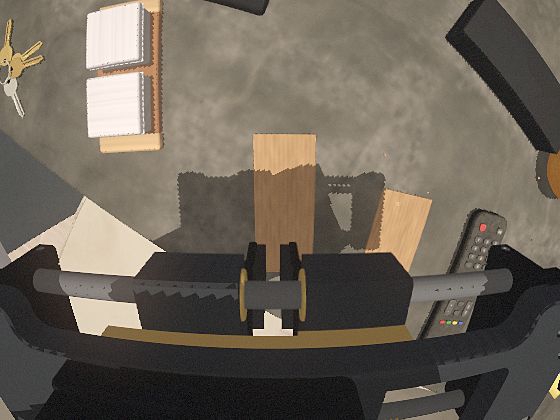

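```bash
python3 - <<'E'
from h import *
P=px2w('wrist',[[2,129],[85,197],[120,220],[160,246]],0.)[:,:2]*1000; print(P.round(1))
# side camera: find edge along perpendiculars around mark
im=cv2.imread('pics/s16.png'); g=cv2.cvtColor(im,cv2.COLOR_BGR2GRAY).astype(float); C=cam('side'); pts=[]
d0=np.array([.59,-.81]); n0=np.array([.81,.59]); e0=np.array([.4345,-.288])
for s in np.arange(-.02,.24,.02):
    prof=[]; T=np.arange(-.03,.03,.001)
    for t in T:
        p=e0+d0*s+n0*t; u=w2px('side',np.array([[p[0],p[1],0]]),C)[0]; prof.append(cv2.getRectSubPix(g.astype(np.float32),(3,3),(float(u[0]),float(u[1]))).mean())
    gr=-np.gradient(prof); k=gr.argmax(); p=e0+d0*s+n0*T[k]; pts.append(p*1000); print(round(s,2),(p*1000).round(1),round(gr[k],1))
E
```

```text
[[ 279.4   -9.5]
 [ 346.6 -133. ]
 [ 370.8 -171.7]
 [ 395.5 -213.5]]
-0.02 [ 418.6 -274.8] 15.6
0.0 [ 428.8 -292.1] 15.3
0.02 [ 438.2 -310.1] 14.9
0.04 [ 448.4 -327.5] 15.1
0.06 [ 458.6 -344.9] 15.9
0.08 [ 468.7 -362.2] 16.5
0.1 [ 478.9 -379.6] 16.2
0.12 [ 489.9 -396.4] 12.9
0.14 [ 499.3 -414.4] 16.6
0.16 [ 508.6 -432.4] 15.9
0.18 [ 518.8 -449.7] 16.0
0.2 [ 529.  -467.1] 15.6
0.22 [ 540.  -483.9] 14.6
```

```bash
python3 -c "
from h import *
plan([(523,-228.3,12,-25.5)])"
```

```text
now [ 516.4 -221.8  119.5] th -26.0 t 44.8 F [-1.3 -0.5 -0.3] w 0.0016
3 x [0.29, 3.58, -0.1]  then 1 x spin -0.5
```

>>> carry_out:
  moves:
    - [0,0.3,3.5,-0.1,-0.5]
    - [0,0.3,3.5,-0.1,0]
    - [0,0.3,2,-0.1,0]
    - [0,0,1,0,0]
    - [0,0,0.7,0,0]
    - [0,0,0,0,0]
    - [0,0,0,0,0]
    - [0,0,0,0,0]

```text
time: 45.48
tool_pos: [0.5242, -0.2289, 0.0136]
ee_rot: [0.69, -0.157, 0.156, -0.689]
force: [0.1, -0.2, 1.5]
width: 0.0003
```

>>> carry_out:
  moves:
    - [0,0,0.3,0,0]
    - [0,0,0.2,0,0]
    - [0,0,0,0,0]
    - [0,0,0,0,0]

```text
time: 45.82
tool_pos: [0.523, -0.2287, 0.0071]
ee_rot: [0.69, -0.158, 0.155, -0.689]
force: [0.2, 0.0, -0.6]
width: 0.0005
```

>>> carry_out:
  moves:
    - [0,0,0.1,0,0]
    - [0,0,0,0,0]
    - [0,0,0,0,0]

```text
time: 46.07
tool_pos: [0.523, -0.2286, 0.006]
ee_rot: [0.69, -0.158, 0.155, -0.689]
force: [-0.6, 0.6, -0.1]
width: 0.0005
```

>>> carry_out:
  moves:
    - [0,0,0.2,0,0]
    - [0,0,0,0,0]
    - [0,0,0,0,0]

```text
time: 46.32
tool_pos: [0.523, -0.2286, 0.0039]
ee_rot: [0.69, -0.158, 0.155, -0.689]
force: [0.0, 1.0, 0.3]
width: 0.0007
```

>>> carry_out:
  moves:
    - [0,0,0.1,0,0]
    - [0,0,0,0,0]
    - [0,0,0,0,0]

```text
time: 46.57
tool_pos: [0.523, -0.2287, 0.003]
ee_rot: [0.69, -0.158, 0.155, -0.689]
force: [1.0, -0.3, 0.4]
width: 0.0003
```

>>> carry_out:
  moves:
    - [0,0,0.1,0,0]
    - [0,0,0,0,0]
    - [0,0,0,0,0]

```text
time: 46.82
tool_pos: [0.5231, -0.2287, 0.0028]
ee_rot: [0.69, -0.158, 0.155, -0.689]
force: [-1.9, 0.1, 6.6]
width: 0.0004
```

>>> carry_out:
  moves:
    - [0,0,0.1,0,0]
    - [0,0,0,0,3.5]
    - [0,0,0,0,3.5]
    - [0,0,0,0,3.5]
    - [0,0,0,0,3.5]
    - [0,0,0,0,3.5]
    - [0,0,0,0,3.5]
    - [0,0,0,0,3.5]
    - [0,0,0,0,3.5]
    - [0,0,0,0,3.5]
    - [0,0,0,0,3]
    - [0,0,0,0,0]

```text
time: 47.82
tool_pos: [0.5248, -0.229, 0.0028]
ee_rot: [0.612, -0.354, 0.355, -0.611]
force: [0.0, 0.3, 8.0]
width: 0.0002
```

```bash
cat >> h.py <<'E'
E0=np.array([435.,-288.]); EN=np.array([.865,.502])
def xe(p): return round(float((np.array(p[:2])-E0)@EN),1)
def cards(cams=('wrist',),z0=0.):
    for n in cams:
        for o in masks(n,'card_a'):
            ys,xs=np.nonzero(o[1]); w=px2w(n,[[xs.mean(),ys.mean()]],z0+.003,o[2])[0,:2]
            v,q=fit(w,DIM['card'],z0,[o[:3]]); print(n,round(o[3],2),'world',np.round(v[:2]*1000,1),'yaw',round(np.degrees(v[2])%180,1),'iou',round(q,3),'xedge',xe(v[:2]*1000))
E
python3 - <<'E'
from h import *
cards(('side','scene','wrist'))
t=E0+EN*14+ (np.array([523,-228.7])-E0-EN*xe([523,-228.7]))
plan([(t[0],t[1],2,-60)])
E
```

```text
side 0.72 world [ 540.8 -279.4] yaw 152.4 iou 0.541 xedge 95.8
side 0.56 world [ 596.5 -319.5] yaw 52.0 iou 0.886 xedge 123.9
scene 0.79 world [ 523.9 -229.1] yaw 63.2 iou 0.602 xedge 106.4
wrist 0.85 world [ 553.9 -163.9] yaw 63.9 iou 0.641 xedge 165.1
wrist 0.56 world [ 597.2 -322.1] yaw 53.6 iou 0.818 xedge 123.2
wrist 0.25 world [430.2 -52.7] yaw 65.4 iou 0.4 xedge 114.0
now [ 524.9 -229.     2.8] th -60.1 t 48.1 F [-1.4  0.1  8.3] w 0.0006
3 x [-0.03, 0.03, -3.11]  then 1 x spin -0.1
```

```bash
python3 - <<'E'
from h import *
for o in masks('wrist','card_a')[:2]:
    print(o[3],o[1].sum(),np.round(rect('wrist',o[1],.003,o[2]),1))
    cs,_=cv2.findContours(o[1].astype(np.uint8),0,2); c=max(cs,key=cv2.contourArea); q=cv2.approxPolyDP(c,4,True)[:,0]; print(q.tolist(), px2w('wrist',q,.003,o[2])[:,:2].round(3).tolist())
E
```

```text
0.77 12516 [ 603.6 -309.   103.2   56.3   52.5]
[[472, 111], [394, 142], [430, 275], [482, 270], [489, 248], [498, 244], [491, 183]] [[0.655, -0.284], [0.613, -0.252], [0.561, -0.321], [0.582, -0.357], [0.596, -0.351], [0.602, -0.356], [0.629, -0.322]]
0.59 10780 [ 534.2 -204.    77.7   56.2   63.6]
[[162, 192], [206, 253], [251, 253], [257, 241], [286, 241], [292, 252], [322, 251], [241, 135]] [[0.528, -0.159], [0.508, -0.196], [0.521, -0.217], [0.529, -0.217], [0.537, -0.23], [0.533, -0.237], [0.542, -0.251], [0.575, -0.182]]
```

```bash
python3 - <<'E'
from h import *
print(np.round(bot.read_state()['qpos'],2))
plan([(523,-228.5,12,-60.),(523,-228.5,12,63.6)])
E
```

```text
[ 1.09  0.53 -0.89  1.84  0.49  1.   -1.05]
now [ 524.8 -229.     2.8] th -60.1 t 48.2 F [-1.  -0.   7.5] w 0.0002
1 x [-0.14, -0.92, -0.13]  then 1 x spin -0.1
1 x [0.0, -0.0, 0.0]  then 9 x spin 6.3
```

>>> carry_out:
  moves:
    - [0.5,0,-1.5,0,0]
    - [0.5,-0.1,-0.5,-0.1,0]
    - [0.5,0,0,0,6.3]
    - [0.5,0,0,0,6.3]
    - [0.5,0,0,0,6.3]
    - [0.5,0,0,0,6.3]
    - [0.5,0,0,0,6.3]
    - [0.5,0,0,0,6.3]
    - [0.5,0,0,0,6.3]
    - [0.5,0,0,0,6.3]
    - [0.5,0,0,0,6.1]
    - [0.5,0,0,0,0]

```text
time: 49.22
tool_pos: [0.5218, -0.2283, 0.0217]
ee_rot: [-0.372, 0.602, -0.602, 0.37]
force: [0.7, -0.2, 0.4]
width: 0.0435
```

```bash
python3 - <<'E'
from h import *
print(np.round(bot.read_state()['qpos'],2))
cards()
plan([(523,-228.5,6,63.6)])
E
```

```text
[ 0.96  0.43 -0.71  1.84  0.33  1.   -1.92]
wrist 0.84 world [ 596.8 -321.4] yaw 52.9 iou 0.96 xedge 123.2
wrist 0.65 world [ 522.9 -228. ] yaw 64.3 iou 0.811 xedge 106.2
now [ 521.8 -228.3   21.5] th -116.4 t 49.3 F [-0.8 -0.2 -0.3] w 0.0439
1 x [-0.03, 1.55, 0.11]  then 1 x spin 0.0
```

>>> carry_out:
  moves:
    - [0.5,0,1,0.1,0]
    - [0.5,0,0.5,0,0]
    - [0.5,0,0.2,0,0]
    - [0.5,0,0,0,0]
    - [0.5,0,0,0,0]

```text
time: 49.73
tool_pos: [0.5223, -0.2285, 0.0035]
ee_rot: [-0.373, 0.602, -0.6, 0.371]
force: [-0.7, 0.3, 0.2]
width: 0.0433
```

>>> carry_out:
  moves:
    - [0.5,0,0.2,0,0]
    - [0.5,0,0,0,0]
    - [0.5,0,0,0,0]

```text
time: 49.98
tool_pos: [0.5228, -0.2287, 0.0028]
ee_rot: [-0.373, 0.602, -0.601, 0.371]
force: [-2.5, 0.3, 6.5]
width: 0.0437
```

>>> carry_out:
  moves:
    - [0.5,0,0.2,0,0]
    - [0.5,0,0,0,0]
    - [0.5,0,0,0,0]

```text
time: 50.23
tool_pos: [0.5228, -0.2287, 0.0027]
ee_rot: [-0.373, 0.602, -0.601, 0.37]
force: [-7.8, 2.7, 21.3]
width: 0.0436
```

>>> carry_out:
  moves:
    - [0.5,0,-0.1,0,0]
    - [0.5,0,0,0,3.4]
    - [0.5,0,0,0,3.4]
    - [0.5,0,0,0,3.4]
    - [0.5,0,0,0,3.4]
    - [0.5,0,0,0,3.4]
    - [0.5,0,0,0,3.4]
    - [0.5,0,0,0,3.4]
    - [0.5,0,0,0,3.4]
    - [0.5,0,0,0,3.4]
    - [0.5,0,0,0,3]
    - [0.5,0,0,0,0]

```text
time: 51.23
tool_pos: [0.5238, -0.2278, 0.0027]
ee_rot: [-0.182, 0.684, -0.683, 0.181]
force: [-2.2, 2.7, 12.0]
width: 0.0436
```

>>> carry_out:
  moves:
    - [0,0,-1,0,0]
    - [0,0,-3,0,0]
    - [0,0,-3,0,0]
    - [0,0,-1,0,-6]
    - [0,0,0,0,-7]
    - [0,0,0,0,-7]
    - [0,0,0,0,-7]
    - [0,0,0,0,-7]
    - [0,0,0,0,-7]
    - [0,0,0,0,-7]
    - [0,0,0,0,-7]
    - [0,0,0,0,-7]

```text
time: 52.23
tool_pos: [0.5228, -0.229, 0.0812]
ee_rot: [0.51, -0.491, 0.49, -0.509]
force: [0.1, 0.9, 0.9]
width: 0.0006
```

>>> carry_out:
  moves:
    - [0,0,0,0,-7]
    - [0,0,0,0,-7]
    - [0,0,0,0,-7]
    - [0,0,0,0,-7]
    - [0,0,0,0,0]
    - [0,0,0,0,0]

```text
time: 52.73
tool_pos: [0.5227, -0.229, 0.0811]
ee_rot: [0.612, -0.357, 0.354, -0.611]
force: [0.2, 0.6, 0.5]
width: 0.0003
```

```bash
python3 - <<'E'
from h import *
cards(('wrist','scene')); tins(.01)
plan([(523,-228.5,6,-60)])
E
```

```text
wrist 0.96 world [ 522.9 -228.4] yaw 64.5 iou 0.858 xedge 105.9
wrist 0.63 world [ 595.9 -321. ] yaw 52.7 iou 0.971 xedge 122.6
scene 0.94 world [ 524.9 -229.7] yaw 65.6 iou 0.946 xedge 107.0
scene 0.66 world [ 595.6 -322.1] yaw 51.9 iou 0.721 xedge 121.8
scene 0.46 world [504.2 -40.1] yaw 26.5 iou 0.548 xedge 184.3
wrist tin_a 0.59 world [437.3 -80.2] board (np.float64(-27.3), np.float64(3.4)) yaw-board -0.4 iou 0.927
wrist tin_a 0.58 world [463.1 -25.6] board (np.float64(33.1), np.float64(4.3)) yaw-board 0.2 iou 0.916
now [ 522.9 -228.8   81.1] th -60.2 t 53.0 F [-0.3  0.4  0.4] w 0.0004
2 x [-0.01, 3.76, 0.01]  then 1 x spin -0.2
```

The card did not turn under the spinning tips; it's still at 64.5°. I'll leave its yaw, drag it straight out past the edge, and grip its overhanging end.

>>> carry_out:
  moves:
    - [0,0,1,0,-6.9]
    - [0,0,1,0,-6.9]
    - [0,0,1,0,-6.9]
    - [0,0,1,0,-6.9]
    - [0,0,1,0,-6.9]
    - [0,0,0,1.2,0]
    - [0,0,1,0,0]
    - [0,0,0.9,0,0]
    - [0,0,0.4,0,0]
    - [0,0,0.2,0,0]
    - [0,0,0,0,0]
    - [0,0,0,0,0]

```text
time: 54.03
tool_pos: [0.5279, -0.2182, 0.0062]
ee_rot: [0.69, -0.158, 0.156, -0.689]
force: [-0.6, -0.3, 0.1]
width: 0.0002
```

>>> carry_out:
  moves:
    - [0,0,0.2,0,0]
    - [0,0,0.2,0,0]
    - [0,0,0,0,0]
    - [0,0,0,0,0]

```text
time: 54.37
tool_pos: [0.5283, -0.2183, 0.0028]
ee_rot: [0.69, -0.158, 0.156, -0.689]
force: [-1.0, 0.3, 4.8]
width: 0.0002
```

>>> carry_out:
  moves:
    - [0,0,0.1,0,0]
    - [0,-0.48,0,-0.7,0]
    - [0,-0.48,0,-0.7,0]
    - [0,-0.48,0,-0.7,0]
    - [0,-0.48,0,-0.7,0]
    - [0,-0.48,0,-0.7,0]
    - [0,-0.48,0,-0.7,0]
    - [0,-0.48,0,-0.7,0]
    - [0,-0.48,0,-0.7,0]
    - [0,-0.48,0,-0.7,0]
    - [0,-0.48,0,-0.7,0]
    - [0,0,0,0,0]

```text
time: 55.37
tool_pos: [0.4559, -0.2607, 0.0027]
ee_rot: [0.69, -0.157, 0.158, -0.689]
force: [0.3, 1.5, 7.7]
width: 0.0005
```

>>> carry_out:
  moves:
    - [0,0,-1,0,0]
    - [0,0,-3,0,0]
    - [0,0,-3,0,0]
    - [0,0,-2,0,0]
    - [0,0,0,0,0]
    - [0,0,0,0,0]

```text
time: 55.87
tool_pos: [0.455, -0.2609, 0.0925]
ee_rot: [0.69, -0.158, 0.157, -0.689]
force: [-0.4, 0.2, -1.0]
width: 0.0005
```

```bash
python3 - <<'E'
from h import *
cards(('wrist','scene','side')); plan([(523,-228.5,6,-25.5)])
E
```

```text
wrist 0.9 world [ 596.7 -321.5] yaw 52.9 iou 0.969 xedge 123.0
wrist 0.74 world [ 457.9 -267.2] yaw 75.3 iou 0.852 xedge 30.3
scene 0.67 world [ 596.9 -321.8] yaw 53.3 iou 0.943 xedge 123.1
scene 0.62 world [ 458.8 -269.5] yaw 74.1 iou 0.91 xedge 29.8
side 0.95 world [ 595.8 -318.7] yaw 52.9 iou 0.96 xedge 123.7
side 0.6 world [ 459.4 -264.7] yaw 74.7 iou 0.708 xedge 32.8
now [ 453.8 -259.8   90.2] th -25.7 t 56.2 F [ 0.3  0.2 -0.5] w 0.0004
3 x [1.63, 2.81, 1.94]  then 1 x spin -0.2
```

The drag works, but the card turned to about 74.6° because I pressed on its trailing part. If I press on its leading end it should trail into line. I'll drag it inward from its inner end first, to turn it back.

>>> carry_out:
  moves:
    - [0,0,1,2,0]
    - [0,0,2.5,2,0]
    - [0,0,2.5,0,0]
    - [0,0,1.5,0,0]
    - [0,0,0.8,0,0]
    - [0,0,0.2,0,0]
    - [0,0,0.1,0,0]
    - [0,0,0.1,0,0]
    - [0,0,0,0,0]
    - [0,0,0,0,0]

```text
time: 57.0
tool_pos: [0.4721, -0.2249, 0.0051]
ee_rot: [0.69, -0.158, 0.157, -0.689]
force: [0.1, 0.2, 0.1]
width: 0.0005
```

>>> carry_out:
  moves:
    - [0,0,0.2,0,0]
    - [0,0,0,0,0]
    - [0,0,0,0,0]

```text
time: 57.25
tool_pos: [0.4721, -0.2248, 0.0028]
ee_rot: [0.69, -0.158, 0.156, -0.689]
force: [-0.2, -0.8, 3.4]
width: 0.0002
```

>>> carry_out:
  moves:
    - [0,0,0.15,0,0]
    - [0,0.45,0,0.66,0]
    - [0,0.45,0,0.66,0]
    - [0,0.45,0,0.66,0]
    - [0,0.45,0,0.66,0]
    - [0,0.45,0,0.66,0]
    - [0,0.45,0,0.66,0]
    - [0,0.45,0,0.66,0]
    - [0,0.45,0,0.66,0]
    - [0,0.45,0,0.66,0]
    - [0,0.45,0,0.66,0]
    - [0,0,0,0,0]

```text
time: 58.25
tool_pos: [0.5415, -0.1883, 0.0026]
ee_rot: [0.692, -0.158, 0.157, -0.687]
force: [-4.0, -6.7, 14.6]
width: 0.0009
```

>>> carry_out:
  moves:
    - [0,0,-1,0,0]
    - [0,0,-3,0,0]
    - [0,0,-3,0,0]
    - [0,0,-2,0,0]
    - [0,0,0,0,0]
    - [0,0,0,0,0]

```text
time: 58.75
tool_pos: [0.5415, -0.1841, 0.0915]
ee_rot: [0.69, -0.157, 0.157, -0.689]
force: [0.6, -1.3, -0.7]
width: 0.0003
```

```bash
python3 - <<'E'
from h import *
cards(('wrist','scene')); plan([(523,-228.5,6,-25.5)])
E
```

```text
wrist 0.83 world [ 529.  -144.2] yaw 75.2 iou 0.579 xedge 153.5
wrist 0.71 world [ 662.  -238.3] yaw 49.1 iou 0.427 xedge 221.3
scene 0.72 world [ 503.6 -244.7] yaw 77.0 iou 0.918 xedge 81.1
scene 0.55 world [ 595.  -322.3] yaw 52.1 iou 0.449 xedge 121.2
now [ 539.9 -183.9   89.1] th -25.7 t 59.0 F [1.1 0.3 0. ] w 0.0002
3 x [0.14, 2.77, -1.58]  then 1 x spin -0.2
```

The card slipped under the tip without turning. I'll turn it by pushing its long side near the inner end with the fingertip just above the worktop.

>>> carry_out:
  moves:
    - [0,-3.2,0,-1.9,0]
    - [0,-3.2,0,-1.9,0]
    - [0,0,3,0,0]
    - [0,0,3,0,0]
    - [0,0,1.5,0,0]
    - [0,0,1,0,0]
    - [0,0,0.4,0,0]
    - [0,0,0.16,0,0]
    - [0,0,0,0,0]
    - [0,0,0,0,0]
    - [0,0,0,0,0]

```text
time: 59.87
tool_pos: [0.4674, -0.1905, 0.0006]
ee_rot: [0.69, -0.158, 0.156, -0.689]
force: [0.1, 0.0, -0.1]
width: 0.0006
```

>>> carry_out:
  moves:
    - [0,0.68,0,0.31,0]
    - [0,0.68,0,0.31,0]
    - [0,0.68,0,0.31,0]
    - [0,0.68,0,0.31,0]
    - [0,0.68,0,0.31,0]
    - [0,0.68,0,0.31,0]
    - [0,0.8,0,0.05,0]
    - [0,0.8,0,0.05,0]
    - [0,0.8,0,0.05,0]
    - [0,0.8,0,0.05,0]
    - [0,0,0,0,0]
    - [0,0,0,0,0]

```text
time: 60.87
tool_pos: [0.5416, -0.2039, -0.0002]
ee_rot: [0.689, -0.158, 0.156, -0.689]
force: [1.2, 0.0, -0.1]
width: 0.0003
```

>>> carry_out:
  moves:
    - [0,-0.5,-1,0,0]
    - [0,-2,-3,0,0]
    - [0,-3,-3,-2,0]
    - [0,-3,-2,-3,0]
    - [0,0,-1,-3,0]
    - [0,0,0,-2,0]
    - [0,0,0,0,0]
    - [0,0,0,0,0]
    - [0,0,0,0,0]

```text
time: 61.62
tool_pos: [0.4296, -0.254, 0.0947]
ee_rot: [0.69, -0.158, 0.156, -0.689]
force: [-0.2, 0.2, 0.8]
width: 0.0002
```

```bash
python3 - <<'E'
from h import *
cards(('wrist','scene','side')); plan([(523,-228.5,6,-25.5)]); print(np.round(bot.read_state()['qpos'],2))
E
```

```text
wrist 0.87 world [ 596.9 -321.7] yaw 52.8 iou 0.958 xedge 123.1
wrist 0.8 world [ 534.9 -257.4] yaw 29.6 iou 0.975 xedge 101.8
scene 0.71 world [ 595.9 -322.6] yaw 52.6 iou 0.939 xedge 121.8
scene 0.59 world [ 536.9 -260.4] yaw 30.6 iou 0.89 xedge 102.0
side 0.98 world [ 596.  -318.4] yaw 52.4 iou 0.927 xedge 124.0
side 0.97 world [ 536.3 -257.1] yaw 28.9 iou 0.613 xedge 103.1
now [ 430.3 -253.9   94.5] th -25.6 t 61.9 F [ 0.7 -0.3  0.5] w 0.0003
4 x [1.82, 2.21, 1.57]  then 1 x spin -0.1
[ 1.49  0.27 -1.11  1.94  0.27  1.1  -0.18]
```

The card is now square to the edge (yaw 29.6° against a normal of 30.1°). Press at its centre and drag it straight out.

>>> carry_out:
  moves:
    - [0,3.2,0,1.4,0]
    - [0,3.2,0,1.4,0]
    - [0,3.25,0,1.4,0]
    - [0,0,1,0,7]
    - [0,0,1,0,7]
    - [0,0,1,0,7]
    - [0,0,1,0,7]
    - [0,0,1,0,6.8]
    - [0,0,2,0,0]
    - [0,0,1,0,0]
    - [0,0,0.6,0,0]
    - [0,0,0.3,0,0]

```text
time: 62.92
tool_pos: [0.5344, -0.2581, 0.0042]
ee_rot: [0.611, -0.357, 0.354, -0.611]
force: [-0.7, -1.2, -0.1]
width: 0.0005
```

>>> carry_out:
  moves:
    - [0,0,0,0,0]
    - [0,0,0.3,0,0]
    - [0,0,0.17,0,0]
    - [0,0,0,0,0]
    - [0,0,0,0,0]

```text
time: 63.33
tool_pos: [0.5357, -0.259, 0.0028]
ee_rot: [0.612, -0.356, 0.356, -0.61]
force: [-3.4, 1.3, 9.8]
width: 0.0003
```

>>> carry_out:
  moves:
    - [0,0,0,-0.5,0]
    - [0,0,0,-0.7,0]
    - [0,0,0,-0.8,0]
    - [0,0,0,-0.8,0]
    - [0,0,0,-0.8,0]
    - [0,0,0,-0.8,0]
    - [0,0,0,-0.8,0]
    - [0,0,0,-0.8,0]
    - [0,0,0,-0.8,0]
    - [0,0,0,-0.8,0]
    - [0,0,0,-0.8,0]
    - [0,0,0,0,0]

```text
time: 64.33
tool_pos: [0.4631, -0.3013, 0.0028]
ee_rot: [0.611, -0.356, 0.357, -0.61]
force: [1.3, 1.4, 8.6]
width: 0.0005
```

>>> carry_out:
  moves:
    - [0,0,-1,0,0]
    - [0,0,-3,0,0]
    - [0,0,-3,0,0]
    - [0,0,-2,0,0]
    - [0,0,0,0,0]
    - [0,0,0,0,0]
    - [0,0,0,0,0]

```text
time: 64.92
tool_pos: [0.4609, -0.3004, 0.0903]
ee_rot: [0.612, -0.358, 0.355, -0.61]
force: [-0.4, 0.8, -0.4]
width: 0.0005
```

```bash
python3 - <<'E'
from h import *
cards(('wrist','scene','side')); plan([(523,-228.5,6,-60.4)])
E
```

```text
wrist 0.75 world [ 462.6 -298.1] yaw 29.5 iou 0.862 xedge 18.8
wrist 0.59 world [ 596.7 -321.1] yaw 53.0 iou 0.972 xedge 123.3
scene 0.66 world [ 463.5 -302. ] yaw 27.3 iou 0.887 xedge 17.6
scene 0.56 world [ 595.2 -322.5] yaw 53.0 iou 0.914 xedge 121.2
side 0.96 world [ 596.6 -319.1] yaw 53.9 iou 0.881 xedge 124.2
side 0.68 world [ 462.8 -298.4] yaw 29.4 iou 0.583 xedge 18.8
now [ 461.5 -299.9   90.1] th -60.5 t 65.2 F [-0.  -0.3 -0.3] w 0.0006
4 x [-0.79, 2.1, 2.22]  then 1 x spin -0.1
```

The card overhangs 47 mm and is square. Grip the overhang, lift it straight up and carry it over the pile.

>>> carry_out:
  moves:
    - [0.8,0,0,-1.8,0]
    - [0.8,0,0,-1.85,0]
    - [0.8,0,0,0,0]
    - [0.8,0,0,0,0]
    - [0.8,0,0,0,0]
    - [0.8,0,0,0,0]
    - [0.8,0,0,0,0]
    - [0.8,0,0,0,0]
    - [0.8,0,0,0,0]
    - [0.8,0,3,0,0]
    - [0.8,0,3,0,0]
    - [0.8,0,2,0,0]

```text
time: 66.22
tool_pos: [0.4291, -0.3177, 0.0089]
ee_rot: [0.611, -0.358, 0.354, -0.61]
force: [-0.7, 0.1, -0.6]
width: 0.0678
```

>>> carry_out:
  moves:
    - [0.8,0,1.2,0,0]
    - [0.8,0,0.6,0,0]
    - [0.8,0,0,0,0]
    - [0.8,0,0,0,0]
    - [0,0,0,0,0]
    - [0,0,0,0,0]
    - [0,0,0,0,0]
    - [0,0,0,0,0]
    - [0,0,0,0,0]
    - [0,0,0,0,0]
    - [0,0,0,0,0]

```text
time: 67.13
tool_pos: [0.4303, -0.3187, -0.0066]
ee_rot: [0.611, -0.357, 0.355, -0.61]
force: [0.3, -0.9, 2.3]
width: 0.0528
```

>>> carry_out:
  moves:
    - [0,0,0,0,0]
    - [0,0,-0.5,0,0]
    - [0,0,-1.5,0,0]
    - [0,0,-2.5,0,0]
    - [0,0,-3.5,0,0]
    - [0,0,-3,0,0]
    - [0,0,-1,0,0]
    - [0,0,0,0,0]
    - [0,0,0,0,0]

```text
time: 67.88
tool_pos: [0.4297, -0.3182, 0.1125]
ee_rot: [0.612, -0.357, 0.355, -0.61]
force: [0.5, 0.6, -0.8]
width: 0.0531
```

>>> carry_out:
  moves:
    - [0,-1.6,0,1,0]
    - [0,-3.2,0,1.9,0]
    - [0,-3.2,0,1.9,0]
    - [0,-3.2,0,1.9,0]
    - [0,-3.2,0,1.9,0]
    - [0,-3.2,0,1.9,0]
    - [0,-1.8,0,1.2,0]
    - [0,0,0,0,-6.9]
    - [0,0,0,0,-6.9]
    - [0,0,0,0,-6.9]
    - [0,0,0,0,-6.9]
    - [0,0,0,0,-6.7]

```text
time: 68.88
tool_pos: [0.4345, -0.0905, 0.111]
ee_rot: [-0.689, 0.16, -0.155, 0.69]
force: [0.0, 0.8, -0.6]
width: 0.053
```

>>> carry_out:
  moves:
    - [0,0,0,0,0]
    - [0,0,0,0,0]
    - [0,0,0,0,0]

```text
time: 69.13
tool_pos: [0.4356, -0.0912, 0.1121]
ee_rot: [-0.688, 0.163, -0.159, 0.689]
force: [1.3, -0.6, -0.1]
width: 0.053
```

```bash
python3 - <<'E'
from h import *
z=bot.read_state()['tool_pos'][2]
cards(('wrist',),z0=z+.008); locate([], [])
v=viewer.read_camera('wrist'); cv2.imwrite('pics/w17.png',v)
plan([(*onboard(-37.5,0.5),60,BYAW+90),(*onboard(-37.5,0.5),32.5,BYAW+90)])
E
```

```text
wrist 0.73 world [451.5 -55.5] yaw 65.1 iou 0.923 xedge 131.0
now [436.2 -91.6 112.7] th -26.2 t 69.3 F [ 0.1 -0.2  0.2] w 0.0529
2 x [-0.06, 2.63, 0.03]  then 1 x spin -0.0
1 x [0.0, 2.75, 0.0]  then 0 x spin 0
```

View pics/w17.png

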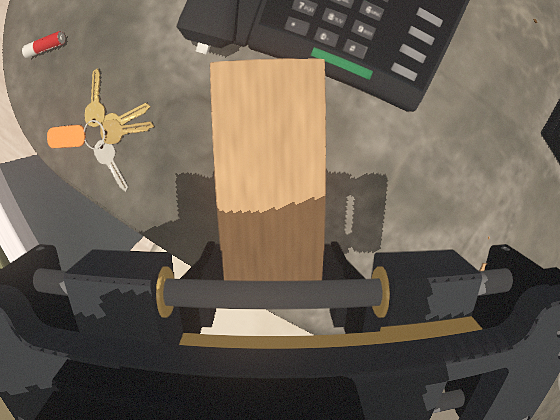

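The card is held level; its centre is within about 2 mm of the board's middle. Set it down, release, and go on to the next tin.

>>> carry_out:
  moves:
    - [0,0.1,2.5,0,0]
    - [0,0,2.5,0,0]
    - [0,0,1.5,0,0]
    - [0,0,0.8,0,0]
    - [0,0,0.3,0,0]
    - [0,0,0.2,0,0]
    - [0,0,0.1,0,0]
    - [0,0,0,0,0]
    - [0,0,0,0,0]
    - [0,0,0,0,0]

```text
time: 70.12
tool_pos: [0.4375, -0.0925, 0.0345]
ee_rot: [0.689, -0.161, 0.159, -0.688]
force: [-1.4, -0.1, 0.2]
width: 0.0529
```

>>> carry_out:
  moves:
    - [0.75,0,0,0,0]
    - [0.75,0,0,0,0]
    - [0.75,0,0,0,0]
    - [0.75,0,0,0,0]
    - [0.75,0,0,0,0]
    - [0.75,0,-0.5,0,0]
    - [0.75,0,-1.5,0,0]
    - [0.75,0,-3,0,0]
    - [0.75,0,-3,0,0]
    - [0.75,0,-2,0,0]
    - [0.75,0,-1.5,0,0]
    - [0.75,0,0,0,0]

```text
time: 71.12
tool_pos: [0.4398, -0.0929, 0.1522]
ee_rot: [0.69, -0.159, 0.161, -0.687]
force: [0.5, -1.4, 0.9]
width: 0.0654
```

>>> carry_out:
  moves:
    - [0.75,-1.3,0,3.5,0]
    - [0.75,-1.3,0,3.5,0]
    - [0.75,-1.3,0,3.5,0]
    - [0.75,-1.3,0,3.5,0]
    - [0.75,-1.3,0,3.5,0]
    - [0.75,-2.5,0,2.8,0]
    - [0.75,-2.5,0,2.8,0]
    - [0.75,-2.6,0,2.7,0]
    - [0.75,-2.6,0,2.7,0]
    - [0.75,-2.6,0,2.7,0]
    - [0.75,0,0,0,-7]
    - [0.75,0,0,0,-7]

```text
time: 72.12
tool_pos: [0.3989, 0.2771, 0.1487]
ee_rot: [-0.703, 0.072, -0.068, 0.704]
force: [1.3, -1.1, -0.2]
width: 0.0647
```

>>> carry_out:
  moves:
    - [0.75,0,0,0,-7]
    - [0.75,0,0,0,0]
    - [0.75,0,0,0,0]
    - [0.75,0,0,0,0]
    - [0.75,0,0,0,0]

```text
time: 72.53
tool_pos: [0.4019, 0.2726, 0.149]
ee_rot: [-0.706, 0.034, -0.032, 0.706]
force: [0.5, 0.1, -0.4]
width: 0.0654
```

```bash
python3 - <<'E'
from h import *
tins(0.); cards(('scene','side'),z0=.04)
plan([(401,275.4,100,-5),(401,275.4,7,-5)])
E
```

```text
scene 0.86 world [ 571.  -272.1] yaw 55.3 iou 0.787 xedge 125.6
scene 0.56 world [453.3 -60.2] yaw 66.8 iou 0.816 xedge 130.2
side 0.83 world [ 586.2 -329.7] yaw 53.1 iou 0.948 xedge 109.8
side 0.56 world [453.1 -56.3] yaw 65.5 iou 0.947 xedge 131.9
now [402.  272.8 149.2] th -5.2 t 72.8 F [ 0.3  0.  -0.5] w 0.0653
2 x [-0.06, 2.46, 0.13]  then 1 x spin -0.2
3 x [0.0, 3.1, 0.0]  then 0 x spin 0
```

>>> carry_out:
  moves:
    - [0.75,-0.1,3,0.3,0]
    - [0.75,0,3,0,0]
    - [0.75,0,3,0,0]
    - [0.75,0,2.5,0,0]
    - [0.75,0,1.5,0,0]
    - [0.75,0,1.1,0,0]
    - [0.75,0,0,0,0]
    - [0.75,0,0,0,0]
    - [0,0,0,0,0]
    - [0,0,0,0,0]
    - [0,0,0,0,0]
    - [0,0,0,0,0]

```text
time: 73.83
tool_pos: [0.4016, 0.2763, 0.0091]
ee_rot: [-0.706, 0.032, -0.032, 0.707]
force: [-0.1, -0.6, 3.4]
width: 0.0497
```

>>> carry_out:
  moves:
    - [0,0,0,0,0]
    - [0,0,0,0,0]
    - [0,0,0,0,0]
    - [0,0,0,0,0]

```text
time: 74.17
tool_pos: [0.4016, 0.2763, 0.0091]
ee_rot: [-0.706, 0.033, -0.031, 0.706]
force: [-0.5, -1.6, 6.1]
width: 0.0495
```

>>> carry_out:
  moves:
    - [0,0,-0.5,0,0]
    - [0,0,-1.5,0,0]
    - [0,0,-3,0,0]
    - [0,0,-3.5,0,0]
    - [0,0,-3.5,0,0]
    - [0,0,-2,0,0]
    - [0,0,0,0,0]
    - [0,1.4,0,-3.5,0]
    - [0,1.4,0,-3.5,0]
    - [0,1.4,0,-3.5,0]
    - [0,1.4,0,-3.5,0]
    - [0,1.4,0,-3.5,0]

```text
time: 75.17
tool_pos: [0.4543, 0.0931, 0.147]
ee_rot: [0.707, -0.033, 0.03, -0.706]
force: [1.3, 0.5, -0.9]
width: 0.0502
```

>>> carry_out:
  moves:
    - [0,0.5,0,-3.1,0]
    - [0,0.5,0,-3.1,0]
    - [0,0.5,0,-3.1,0]
    - [0,0.5,0,-3.1,0]
    - [0,0,0,0,7]
    - [0,0,0,0,7]
    - [0,0,0,0,7]
    - [0,0,0,0,0]
    - [0,0,0,0,0]
    - [0,0,0,0,0]

```text
time: 76.0
tool_pos: [0.4632, -0.0297, 0.1473]
ee_rot: [0.689, -0.16, 0.157, -0.689]
force: [0.2, 0.2, -1.1]
width: 0.0499
```

```bash
python3 - <<'E'
from h import *
o=masks('wrist','tin_a'); s=bot.read_state()['tool_pos']
for m in o: 
    v,q=fit([s[0],s[1],np.radians(BYAW)],DIM['tin'],s[2]-.008,[m[:3]]); print(v,q,inboard(v[0]*1000,v[1]*1000))
print(inboard(s[0]*1000,s[1]*1000))
plan([(*onboard(29,0.5),100,BYAW+90),(*onboard(29,.5),51.5,BYAW+90)])
E
```

```text
[ 0.46154745 -0.03144284  1.12711699] 0.6892988279528831 (np.float64(27.1), np.float64(3.2))
(np.float64(29.6), np.float64(2.2))
now [463.5 -29.7 147.6] th -26.0 t 76.1 F [ 0.7  0.2 -0.6] w 0.0495
2 x [0.08, 2.38, -0.03]  then 1 x spin 0.2
2 x [0.0, 2.42, 0.0]  then 0 x spin 0
```

>>> carry_out:
  moves:
    - [0,0.15,2.5,0,0]
    - [0,0,3,0,0]
    - [0,0,2,0,0]
    - [0,0,1,0,0]
    - [0,0,0.5,0,0]
    - [0,0,0.3,0,0]
    - [0,0,0.2,0,0]
    - [0,0,0,0,0]
    - [0,0,0,0,0]
    - [0,0,0,0,0]

```text
time: 76.93
tool_pos: [0.4656, -0.0308, 0.0537]
ee_rot: [0.689, -0.161, 0.16, -0.688]
force: [0.3, 0.4, -1.4]
width: 0.0496
```

>>> carry_out:
  moves:
    - [0.7,0,0,0,0]
    - [0.7,0,0,0,0]
    - [0.7,0,0,0,0]
    - [0.7,0,0,0,0]
    - [0.7,0,0,0,0]
    - [0.7,0,-0.5,0,0]
    - [0.7,0,-1.5,0,0]
    - [0.7,0,-3,0,0]
    - [0.7,0,-3,0,0]
    - [0.7,0,-2,0,0]
    - [0.7,0,0,0,0]
    - [0.7,0,0,0,0]

```text
time: 77.93
tool_pos: [0.4661, -0.031, 0.1541]
ee_rot: [0.689, -0.16, 0.16, -0.688]
force: [-0.4, -0.1, -1.0]
width: 0.061
```

>>> carry_out:
  moves:
    - [0.75,-1.4,0,2.8,0]
    - [0.75,-1.4,0,2.8,0]
    - [0.75,-1.4,0,2.9,0]
    - [0.75,-1.3,0,2.8,0]
    - [0.75,-1.3,0,3.6,0]
    - [0.75,-1.3,0,3.6,0]
    - [0.75,-1.4,0,3.6,0]
    - [0.75,-1.4,0,3.6,0]
    - [0.75,-1.4,0,3.6,0]
    - [0.75,-1.3,0,3.6,0]
    - [0.75,0,0,0,-6.3]
    - [0.75,0,0,0,0]

```text
time: 78.93
tool_pos: [0.4847, 0.3293, 0.1511]
ee_rot: [-0.697, 0.12, -0.115, 0.697]
force: [-0.0, -0.9, -0.5]
width: 0.0654
```

>>> carry_out:
  moves:
    - [0.75,0,0,0,0]
    - [0.75,0,0,0,0]
    - [0.75,0,0,0,0]

```text
time: 79.18
tool_pos: [0.489, 0.3224, 0.1522]
ee_rot: [0.697, -0.125, 0.122, -0.696]
force: [-0.7, -0.5, 0.6]
width: 0.065
```

```bash
python3 - <<'E'
from h import *
tins(0.); tins(.043,('scene','side'))
plan([(486.5,324.7,100,-19.7)])
E
```

```text
wrist tin_a 0.72 world [485.4 322.7] board (np.float64(355.4), np.float64(138.1)) yaw-board 7.2 iou 0.954
scene tin_a 0.78 world [467.1 340.7] board (np.float64(363.5), np.float64(162.5)) yaw-board -1.6 iou 0.827
scene tin_a 0.73 world [448.3   1.8] board (np.float64(51.2), np.float64(29.7)) yaw-board 36.1 iou 0.261
scene tin_a 0.65 world [465.2 -35.1] board (np.float64(25.5), np.float64(-1.7)) yaw-board -0.5 iou 0.923
scene tin_a 0.5 world [419.7 -50. ] board (np.float64(-7.9), np.float64(32.5)) yaw-board -42.4 iou 0.266
side tin_a 0.75 world [465.2 -30.3] board (np.float64(29.8), np.float64(0.4)) yaw-board 2.1 iou 0.894
side tin_a 0.62 world [480.6 294.1] board (np.float64(327.6), np.float64(129.8)) yaw-board 10.0 iou 0.886
side tin_a 0.36 world [ 563.4 -357.1] board (np.float64(-220.1), np.float64(-232.0)) yaw-board -8.8 iou 0.484
now [488.7 323.9 153.1] th -20.0 t 79.5 F [-0.9  0.  -0.1] w 0.0654
2 x [-0.12, 2.65, 0.0]  then 1 x spin -0.3
```

>>> carry_out:
  moves:
    - [0.75,-0.25,3,-0.1,0]
    - [0.75,0,3,0,0]
    - [0.75,0,3,0,0]
    - [0.75,0,2.8,0,0]
    - [0.75,0,1.5,0,0]
    - [0.75,0,1.1,0,0]
    - [0.75,0,0,0,0]
    - [0.75,0,0,0,0]
    - [0,0,0,0,0]
    - [0,0,0,0,0]
    - [0,0,0,0,0]
    - [0,0,0,0,0]

```text
time: 80.48
tool_pos: [0.4861, 0.325, 0.0102]
ee_rot: [-0.696, 0.122, -0.122, 0.697]
force: [0.7, -0.4, 3.8]
width: 0.0495
```

>>> carry_out:
  moves:
    - [0,0,0,0,0]
    - [0,0,0,0,0]
    - [0,0,0,0,0]
    - [0,0,0,0,0]

```text
time: 80.82
tool_pos: [0.4861, 0.325, 0.0101]
ee_rot: [-0.696, 0.122, -0.122, 0.697]
force: [0.2, -0.5, 5.3]
width: 0.0496
```

>>> carry_out:
  moves:
    - [0,0,-0.5,0,0]
    - [0,0,-1.5,0,0]
    - [0,0,-3,0,0]
    - [0,0,-3.5,0,0]
    - [0,0,-3.5,0,0]
    - [0,0,-2,0,0]
    - [0,0.9,0,-3.7,0]
    - [0,0.9,0,-3.7,0]
    - [0,0.9,0,-3.7,0]
    - [0,0.9,0,-3.7,0]
    - [0,0.9,0,-3.7,0]
    - [0,0.9,0,-3.8,0]

```text
time: 81.82
tool_pos: [0.4595, 0.0957, 0.1488]
ee_rot: [0.697, -0.123, 0.12, -0.697]
force: [0.5, -0.7, -0.4]
width: 0.0494
```

>>> carry_out:
  moves:
    - [0,0.8,0,-3.5,0]
    - [0,0.8,0,-3.5,0]
    - [0,0.8,0,-3.5,0]
    - [0,0.8,0,-3.5,0]
    - [0,0.9,0,-3.4,0]
    - [0,0,0,0,6.2]
    - [0,0,0,0,0]
    - [0,0,0,0,0]
    - [0,0,0,0,0]
    - [0,0,0,0,0]

```text
time: 82.65
tool_pos: [0.4401, -0.0795, 0.1491]
ee_rot: [0.689, -0.159, 0.157, -0.689]
force: [0.6, 0.7, -1.2]
width: 0.0497
```

```bash
python3 - <<'E'
from h import *
tins(.043)
plan([(*onboard(-29,0.5),100,BYAW+90),(*onboard(-29,.5),52.5,BYAW+90)])
E
```

```text
wrist tin_a 0.95 world [ 427.6 -109.9] board (np.float64(-58.2), np.float64(-1.0)) yaw-board -1.5 iou 0.549
now [440.1 -79.9 149. ] th -25.9 t 82.8 F [ 0.  -0.3 -1.8] w 0.05
2 x [0.03, 2.45, -0.16]  then 1 x spin 0.3
2 x [0.0, 2.38, 0.0]  then 0 x spin 0
```

>>> carry_out:
  moves:
    - [0,0.05,2.5,-0.25,0]
    - [0,0,3,0,0]
    - [0,0,2,0,0]
    - [0,0,1,0,0]
    - [0,0,0.5,0,0]
    - [0,0,0.3,0,0]
    - [0,0,0.2,0,0]
    - [0,0,0,0,0]
    - [0,0,0,0,0]
    - [0,0,0,0,0]

```text
time: 83.58
tool_pos: [0.4396, -0.0838, 0.0547]
ee_rot: [0.689, -0.16, 0.159, -0.688]
force: [0.3, -0.1, -1.5]
width: 0.0502
```

>>> carry_out:
  moves:
    - [0.7,0,0,0,0]
    - [0.7,0,0,0,0]
    - [0.7,0,0,0,0]
    - [0.7,0,0,0,0]
    - [0.7,0,0,0,0]
    - [0.7,0,-0.5,0,0]
    - [0.7,0,-1.5,0,0]
    - [0.7,0,-3,0,0]
    - [0.7,0,-3,0,0]
    - [0.7,0,-2,0,0]
    - [0.7,0,0,0,0]
    - [0.7,0,0,0,0]

```text
time: 84.58
tool_pos: [0.44, -0.0841, 0.1549]
ee_rot: [0.69, -0.16, 0.159, -0.688]
force: [-1.6, 0.2, -0.6]
width: 0.0612
```

>>> carry_out:
  moves:
    - [0,3.4,0,-1.5,0]
    - [0,3.4,0,-1.5,0]
    - [0,3.5,0,-1.5,0]
    - [0,3.5,0,-1.5,0]
    - [0,3.5,0,-1.5,0]
    - [0,3.4,0,-1.5,0]
    - [0,0,3,0,0]
    - [0,0,3,0,0]
    - [0,0,3,0,0]
    - [0,0,2,0,0]
    - [0,0,0,0,0]
    - [0,0,0,0,0]

```text
time: 85.58
tool_pos: [0.5807, -0.2505, 0.041]
ee_rot: [-0.689, 0.162, -0.156, 0.689]
force: [-0.0, 0.8, 0.9]
width: 0.0006
```

>>> carry_out:
  moves:
    - [0,0,0,0,0]
    - [0,0,0,0,0]
    - [0,0,0,0,0]

```text
time: 85.83
tool_pos: [0.5832, -0.252, 0.045]
ee_rot: [0.689, -0.16, 0.159, -0.688]
force: [-0.7, -0.7, 0.1]
width: 0.0004
```

```bash
python3 - <<'E'
from h import *
tins(.043,('scene','side')); cards(('scene','side'))
plan([(585.5,-256.5,1,-26),(624,-275,1,-26)])
E
```

```text
scene tin_a 0.9 world [438.9 -89.4] board (np.float64(-34.8), np.float64(-2.1)) yaw-board -5.2 iou 0.807
scene tin_a 0.79 world [465.8 -34.9] board (np.float64(25.9), np.float64(-2.2)) yaw-board -4.8 iou 0.885
scene tin_a 0.47 world [448.2  -0.5] board (np.float64(49.1), np.float64(28.8)) yaw-board 32.8 iou 0.263
scene tin_a 0.43 world [416.8 -51. ] board (np.float64(-10.2), np.float64(34.7)) yaw-board -41.9 iou 0.275
scene tin_a 0.26 world [ 662.3 -284.3] board (np.float64(-111.1), np.float64(-288.6)) yaw-board -22.7 iou 0.549
side tin_a 0.64 world [ 574.7 -341.3] board (np.float64(-200.9), np.float64(-235.1)) yaw-board -11.4 iou 0.491
scene 0.81 world [ 596.6 -320.7] yaw 52.4 iou 0.628 xedge 123.4
scene 0.55 world [492.8 -50. ] yaw 30.1 iou 0.22 xedge 169.5
scene 0.47 world [450.4 -52.3] yaw 62.3 iou 0.404 xedge 131.6
side 0.68 world [ 595.2 -319.6] yaw 52.7 iou 0.936 xedge 122.7
side 0.59 world [441.4 -41.9] yaw 92.2 iou 0.109 xedge 129.1
now [ 582.1 -251.8   43.5] th -26.0 t 86.2 F [0.2 0.4 0.4] w 0.0004
2 x [0.25, 2.12, -0.13]  then 1 x spin -0.0
2 x [2.14, -0.0, 0.01]  then 0 x spin 0
```

>>> carry_out:
  moves:
    - [0,0.25,2,-0.1,0]
    - [0,0,1.2,0,0]
    - [0,0,0.6,0,0]
    - [0,0,0.35,0,0]
    - [0,0,0.1,0,0]
    - [0,0,0,0,0]
    - [0,0,0,0,0]
    - [0,0,0,0,0]

```text
time: 86.9
tool_pos: [0.5842, -0.2538, 0.0015]
ee_rot: [0.689, -0.16, 0.158, -0.689]
force: [0.4, -0.2, -0.2]
width: 0.0004
```

>>> carry_out:
  moves:
    - [0,0.54,0,0,0]
    - [0,0.54,0,0,0]
    - [0,0.54,0,0,0]
    - [0,0.54,0,0,0]
    - [0,0.54,0,0,0]
    - [0,0.54,0,0,0]
    - [0,0.54,0,0,0]
    - [0,0.54,0,0,0]
    - [0,0,0,0,0]
    - [0,0,0,0,0]

```text
time: 87.73
tool_pos: [0.6228, -0.2728, 0.0005]
ee_rot: [0.689, -0.161, 0.158, -0.689]
force: [-0.2, 0.0, -0.5]
width: 0.0003
```

>>> carry_out:
  moves:
    - [0,-0.5,-1,0,0]
    - [0,-2,-3,0,0]
    - [0,-3,-3,-2,0]
    - [0,-3,-2,-3,0]
    - [0,0,-1,-3,0]
    - [0,0,0,-2,0]
    - [0,0,0,0,0]
    - [0,0,0,0,0]
    - [0,0,0,0,0]
    - [0,0,0,0,0]

```text
time: 88.57
tool_pos: [0.5118, -0.3213, 0.0957]
ee_rot: [0.689, -0.16, 0.157, -0.689]
force: [-0.4, 0.1, -0.2]
width: 0.0008
```

```bash
python3 - <<'E'
from h import *
cards(('wrist','scene','side')); tins(.043)
plan([(604,-330,3,-25.5)])
E
```

```text
wrist 0.74 world [ 606.8 -330.8] yaw 29.6 iou 0.977 xedge 127.1
wrist 0.63 world [441.3 -94.4] yaw 0.4 iou 0.287 xedge 102.6
scene 0.76 world [494.  -50.5] yaw 30.1 iou 0.191 xedge 170.3
scene 0.73 world [ 608.4 -333.7] yaw 30.4 iou 0.945 xedge 127.1
side 0.59 world [ 608.  -330.5] yaw 29.1 iou 0.44 xedge 128.3
side 0.18 world [650.5 331.6] yaw 70.0 iou 0.83 xedge 497.5
wrist tin_a 0.88 world [ 484.  -158.6] board (np.float64(-77.0), np.float64(-73.1)) yaw-board -2.4 iou 0.318
wrist tin_a 0.58 world [436.5 -81.5] board (np.float64(-28.8), np.float64(3.6)) yaw-board 2.0 iou 0.693
now [ 511.4 -322.8   95.5] th -26.0 t 89.0 F [-0.  -0.2 -0.1] w 0.0004
4 x [2.16, 2.31, 0.85]  then 1 x spin -0.5
```

>>> carry_out:
  moves:
    - [0,3,0,1.1,0]
    - [0,3,0,1.1,0]
    - [0,3,0,1.2,0]
    - [0,0,1,0,6.9]
    - [0,0,1,0,6.9]
    - [0,0,1,0,6.9]
    - [0,0,1,0,6.9]
    - [0,0,1,0,6.7]
    - [0,0,2,0,0]
    - [0,0,1,0,0]
    - [0,0,0.7,0,0]
    - [0,0,0.3,0,0]

```text
time: 89.97
tool_pos: [0.6059, -0.3318, 0.0037]
ee_rot: [0.612, -0.357, 0.353, -0.611]
force: [-1.4, 0.4, 0.1]
width: 0.0005
```

>>> carry_out:
  moves:
    - [0,0,0,0,0]
    - [0,0,0.3,0,0]
    - [0,0,0.17,0,0]
    - [0,0,0,0,0]
    - [0,0,0,0,0]

```text
time: 90.38
tool_pos: [0.6075, -0.3324, 0.0028]
ee_rot: [0.612, -0.356, 0.355, -0.611]
force: [-2.2, 0.5, 6.7]
width: 0.0004
```

>>> carry_out:
  moves:
    - [0,0,0,-0.5,0]
    - [0,0,0,-0.7,0]
    - [0,0,0,-0.8,0]
    - [0,0,0,-0.8,0]
    - [0,0,0,-0.8,0]
    - [0,0,0,-0.8,0]
    - [0,0,0,-0.8,0]
    - [0,0,0,-0.8,0]
    - [0,0,0,-0.8,0]
    - [0,0,0,-0.8,0]
    - [0,0,0,-0.8,0]
    - [0,0,0,-0.8,0]

```text
time: 91.38
tool_pos: [0.5288, -0.3776, 0.0028]
ee_rot: [0.612, -0.355, 0.355, -0.611]
force: [3.3, 1.5, 5.9]
width: 0.0004
```

>>> carry_out:
  moves:
    - [0,0,0,-0.8,0]
    - [0,0,0,-0.6,0]
    - [0,0,0,-0.2,0]
    - [0,0,0,0,0]
    - [0,0,0,0,0]

```text
time: 91.8
tool_pos: [0.5141, -0.3863, 0.0028]
ee_rot: [0.612, -0.355, 0.355, -0.611]
force: [1.3, 0.6, 6.6]
width: 0.0007
```

>>> carry_out:
  moves:
    - [0,0,-1,0,0]
    - [0,0,-3,0,0]
    - [0,0,-3,0,0]
    - [0,0,-2,0,0]
    - [0,0,0,0,0]
    - [0,0,0,0,0]
    - [0,0,0,0,0]

```text
time: 92.38
tool_pos: [0.5118, -0.3859, 0.0901]
ee_rot: [0.612, -0.358, 0.354, -0.61]
force: [-0.1, -0.0, -0.8]
width: 0.0005
```

```bash
python3 - <<'E'
from h import *
cards(('wrist','scene','side')); plan([(520,-380,6,-60.4)])
E
```

```text
wrist 0.88 world [ 513.9 -383.2] yaw 29.3 iou 0.86 xedge 20.5
scene 0.73 world [ 514.4 -386.7] yaw 28.6 iou 0.938 xedge 19.1
scene 0.71 world [514.8 -87.8] yaw 109.3 iou 0.164 xedge 169.6
side 0.87 world [ 513.3 -381.1] yaw 32.8 iou 0.546 xedge 21.0
now [ 512.6 -385.3   89.9] th -60.3 t 92.7 F [-1.2 -0.   0.4] w 0.0005
3 x [-0.03, 2.8, 0.3]  then 1 x spin 0.1
```

>>> carry_out:
  moves:
    - [0.8,0,0,-1.8,0]
    - [0.8,0,0,-1.8,0]
    - [0.8,0,0,0,0]
    - [0.8,0,0,0,0]
    - [0.8,0,0,0,0]
    - [0.8,0,0,0,0]
    - [0.8,0,0,0,0]
    - [0.8,0,0,0,0]
    - [0.8,0,0,0,0]
    - [0.8,0,3,0,0]
    - [0.8,0,3,0,0]
    - [0.8,0,2,0,0]

```text
time: 93.68
tool_pos: [0.4806, -0.4029, 0.0088]
ee_rot: [0.612, -0.357, 0.353, -0.611]
force: [-0.4, 0.2, 0.0]
width: 0.0676
```

>>> carry_out:
  moves:
    - [0.8,0,1.2,0,0]
    - [0.8,0,0.6,0,0]
    - [0.8,0,0,0,0]
    - [0.8,0,0,0,0]
    - [0,0,0,0,0]
    - [0,0,0,0,0]
    - [0,0,0,0,0]
    - [0,0,0,0,0]
    - [0,0,0,0,0]
    - [0,0,0,0,0]
    - [0,0,0,0,0]

```text
time: 94.6
tool_pos: [0.4818, -0.4038, -0.0064]
ee_rot: [0.612, -0.356, 0.354, -0.61]
force: [-0.1, -0.9, 2.3]
width: 0.053
```

>>> carry_out:
  moves:
    - [0,0,0,0,0]
    - [0,0,-0.5,0,0]
    - [0,0,-1.5,0,0]
    - [0,0,-2.5,0,0]
    - [0,0,-3.5,0,0]
    - [0,0,-3.5,0,0]
    - [0,0,-1.5,0,0]
    - [0,0,0,0,0]
    - [0,0,0,0,0]

```text
time: 95.35
tool_pos: [0.4821, -0.4036, 0.1239]
ee_rot: [0.612, -0.356, 0.354, -0.61]
force: [0.6, -0.0, -1.8]
width: 0.0526
```

>>> carry_out:
  moves:
    - [0,-1.6,0,0.6,0]
    - [0,-3.3,0,1.3,0]
    - [0,-3.3,0,1.3,0]
    - [0,-3.3,0,1.3,0]
    - [0,-3.3,0,1.3,0]
    - [0,-3.3,0,1.3,0]
    - [0,-3.3,0,1.3,0]
    - [0,-3.3,0,1.3,0]
    - [0,-3.3,0,1.3,0]
    - [0,-1.3,0,0.5,0]
    - [0,0,0,0,-6.8]
    - [0,0,0,0,-6.8]

```text
time: 96.35
tool_pos: [0.4353, -0.0911, 0.122]
ee_rot: [0.651, -0.28, 0.276, -0.649]
force: [0.1, -0.8, -0.9]
width: 0.0529
```

>>> carry_out:
  moves:
    - [0,0,0,0,-6.8]
    - [0,0,0,0,-6.8]
    - [0,0,0,0,-6.8]
    - [0,0,0,0,0]
    - [0,0,0,0,0]
    - [0,0,0,0,0]

```text
time: 96.85
tool_pos: [0.4363, -0.092, 0.1226]
ee_rot: [0.688, -0.164, 0.16, -0.688]
force: [-0.7, 0.8, -1.4]
width: 0.0529
```

```bash
python3 - <<'E'
from h import *
z=bot.read_state()['tool_pos'][2]
cards(('wrist',),z0=z+.0066); tins(.043,('scene','side'))
im=viewer.read_camera('side'); im2=viewer.read_camera('scene')
def crop(n,i,s): c=w2px(n,np.array([[.455,-.06,.06]]),cam(n))[0].astype(int); return cv2.resize(i[c[1]-s:c[1]+s,c[0]-s:c[0]+s],(390,390),interpolation=cv2.INTER_CUBIC)
cv2.imwrite('pics/w18.png',np.hstack([crop('side',im,50),crop('scene',im2,50)]))
plan([(*onboard(-38,0.5),100,BYAW+90)])
E
```

```text
wrist 0.96 world [452.3 -56.4] yaw 64.7 iou 0.925 xedge 131.2
scene tin_a 0.94 world [438.3 -87.7] board (np.float64(-33.6), np.float64(-0.8)) yaw-board -6.7 iou 0.779
scene tin_a 0.65 world [466.  -35.6] board (np.float64(25.4), np.float64(-2.7)) yaw-board -12.7 iou 0.838
scene tin_a 0.6 world [452.4  -2.2] board (np.float64(49.4), np.float64(24.3)) yaw-board 8.0 iou 0.257
side tin_a 0.72 world [436.3 -84.9] board (np.float64(-31.9), np.float64(2.2)) yaw-board 9.9 iou 0.438
side tin_a 0.7 world [444.1 -57. ] board (np.float64(-3.5), np.float64(7.6)) yaw-board 5.7 iou 0.558
now [436.9 -91.9 123.3] th -26.4 t 97.2 F [-0.3 -0.  -0.1] w 0.0531
1 x [-0.19, 2.33, -0.0]  then 1 x spin -0.2
```

View pics/w18.png

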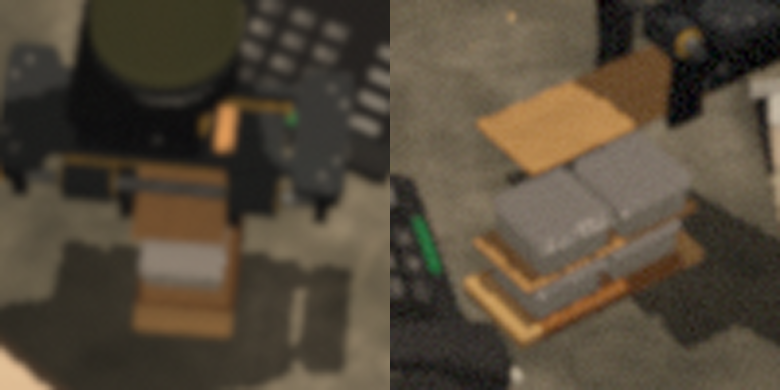

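The two tin layers with a card between them look square, and the second card is held above, within about 1 mm of the middle. Set it down, then check.

>>> carry_out:
  moves:
    - [0,0,2,0,0]
    - [0,0,1.8,0,0]
    - [0,0,1,0,0]
    - [0,0,0.5,0,0]
    - [0,0,0.2,0,0]
    - [0,0,0.15,0,0]
    - [0,0,0,0,0]
    - [0,0,0,0,0]
    - [0,0,0,0,0]
    - [0,0,0,0,0]

```text
time: 98.08
tool_pos: [0.4369, -0.0921, 0.0671]
ee_rot: [0.689, -0.162, 0.16, -0.688]
force: [0.8, -0.6, -0.5]
width: 0.0528
```

>>> carry_out:
  moves:
    - [0.75,0,0,0,0]
    - [0.75,0,0,0,0]
    - [0.75,0,0,0,0]
    - [0.75,0,0,0,0]
    - [0.75,0,0,0,0]
    - [0.75,0,-0.5,0,0]
    - [0.75,0,-1.5,0,0]
    - [0.75,0,-3,0,0]
    - [0.75,0,-3,0,0]
    - [0.75,0,0,-3,0]
    - [0.75,1.5,0,-3,0]
    - [0.75,1.5,0,-3,0]

```text
time: 99.08
tool_pos: [0.424, -0.1875, 0.1483]
ee_rot: [0.691, -0.162, 0.16, -0.686]
force: [0.2, 0.5, 0.1]
width: 0.0655
```

>>> carry_out:
  moves:
    - [0.75,2,0,-2,0]
    - [0.75,0,0,0,0]
    - [0.75,0,0,0,0]
    - [0.75,0,0,0,0]

```text
time: 99.42
tool_pos: [0.4331, -0.2115, 0.1468]
ee_rot: [-0.688, 0.162, -0.159, 0.689]
force: [-0.0, 1.5, -0.5]
width: 0.0651
```

```bash
python3 - <<'E'
from h import *
for n in ('wrist','side','scene'):
    for o in masks(n,'card_a')[:3]:
        for z0 in (.073,.04):
            v,q=fit([.4524,-.0572,np.radians(64)],DIM['card'],z0,[o[:3]]); print(n,round(o[3],2),z0,inboard(*(v[:2]*1000)),round(np.degrees(v[2])-BYAW,1),round(q,3))
im=viewer.read_camera('side'); im2=viewer.read_camera('scene'); im3=viewer.read_camera('wrist')
def crop(n,i,s): c=w2px(n,np.array([[.455,-.06,.05]]),cam(n))[0].astype(int); c=np.clip(c,s,[559-s,419-s]); return cv2.resize(i[c[1]-s:c[1]+s,c[0]-s:c[0]+s],(390,390),interpolation=cv2.INTER_CUBIC)
cv2.imwrite('pics/w19.png',np.hstack([crop('side',im,45),crop('scene',im2,45)])); state()
E
```

```text
wrist 0.66 0.073 (np.float64(1.1), np.float64(1.0)) 1.3 0.889
wrist 0.66 0.04 (np.float64(2.1), np.float64(5.0)) 1.0 0.796
wrist 0.64 0.073 (np.float64(0.8), np.float64(-2.6)) 1.7 0.172
wrist 0.64 0.04 (np.float64(1.9), np.float64(0.1)) 1.6 0.172
scene 0.73 0.073 (np.float64(21.5), np.float64(27.7)) 1.0 0.262
scene 0.73 0.04 (np.float64(0.3), np.float64(-0.2)) 1.8 0.278
scene 0.65 0.073 (np.float64(-1.4), np.float64(-1.6)) 0.8 0.946
scene 0.65 0.04 (np.float64(-26.3), np.float64(-30.7)) 1.3 0.943
{'time': 99.8667, 'tool_pos': [0.433, -0.2125, 0.1469], 'ee_rot': [0.6891, -0.1625, 0.1594, -0.688], 'force': [0.3095, -0.0772, 1.3749], 'width': 0.0653}
```

View pics/w19.png

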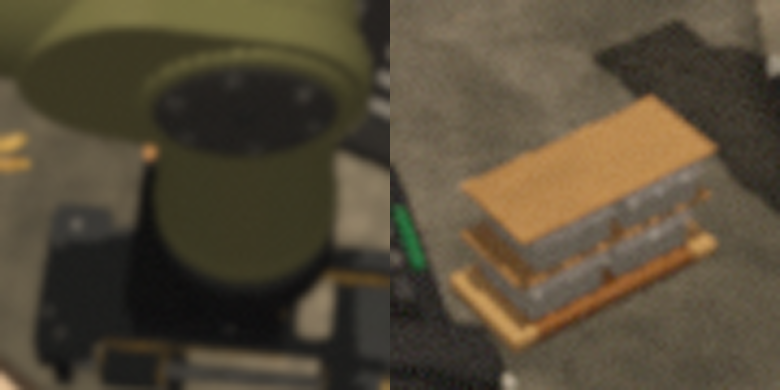

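```bash
python3 -c "
from station import bot
print(bot.hand_in())"
```

```text
the job is handed in; nothing more can be done
None
```

The job is handed in at about 100 s of robot time. All four tins present are piled on the board: two tins, a card, two tins, then the second card. Only tins a, b, c and one of e/f were there, so nothing was left over for the top.

**Last checks:**
- **Top card:** about 1 mm off the board's middle and 1.3° off square. It fits a card lying level at 73 mm.
- **Lower tins:** at about +31.5 and −28.4 mm along the board, within 2 mm of its centre line. I measured these before the upper layers went on.
- **First card:** within about 3 mm of the middle and 3° of square.
- **Upper tins:** placed at about +29 and −29 mm. The scene and side pictures disagreed by several millimetres on them (about +25 to +30 and −32 to −35 mm), and I took no close wrist measurement. This is the least certain check.
- **Last picture:** the pile stands upright and neat, with the gripper clear of it. I did not measure the remote or the jar again.

**What went wrong on the way:**
- The first tin was found knocked half off the board after I had placed it. I gripped it again, set it down and squeezed it square.
- The fingertips sit about 22 mm shorter than stated, so my early grips were too high. I found this by touching a tin of known height.
- The cards would not turn under pressed fingertips. I turned each one square to the edge with a light sideways push, then dragged it out over the edge and gripped it there.
- I viewed 20 pictures, six more than the budget of 14.

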